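# Take the filter unit apart and set its parts out to drain

### The job

Filtering is done: take the filter unit apart from the top down, one part at a time, and set each part upright and fully down on its own stand in the draining tray: the cover in the shallow dish, the funnel over the thick post, the support with its stem in the socket, and last the rubber stopper over the thin pin. Keep every part upright all the way.

Things in the scene. Friction and masses are not known exactly. Their poses are not given: they have to be found in the camera images.
- cover: Topmost part of the stack: steel disc 44 mm across, 5 mm thick, with a black knob on top (18 mm across; widest from 11 to 23 mm above the origin, top at 25 mm) to lift it by, and below it a plug 30 mm across, 6 mm deep, that drops loosely into the funnel. Origin: centre of the disc's underside; z up along the axis. Round, 50 g.
- funnel: Second from the top: steel tube open at both ends, 70 mm tall, 42 mm outside, 34 mm inside, with a foot ring 50 mm across and 8 mm high. It only rests on the support. Origin: centre of the foot's underside; z up along the axis. 120 g.
- support: Third: steel filter support, a flange 56 mm across and 18 mm thick (with a 4 mm grey disc 30 mm across on top that the funnel stands round) on a stem 15 mm across that reaches 45 mm below the flange, its end tapered. The stem hangs loosely through the stopper into the flask. Origin: centre of the flange's underside; z up, the stem along -z. 120 g.
- stopper: Fourth: black rubber stopper, a head 62 mm across at its top and 59 mm at its underside, 20 mm high, with a plug 33 mm across and 14 mm deep below it that sits loosely in the flask's neck; a bore of 20 mm goes right through. Origin: on the axis, at the underside of the head; z up, the plug along -z. 60 g.
- flask: Glass filter flask under the stack, fixed: 86 mm across at the foot, 100 mm high, neck 44 mm outside, 36 inside, a side arm 83 mm up to 50 mm off axis. At the start the origins of stopper, support, funnel and cover lie on its axis, 100, 120, 138 and 208 mm above its origin (centre of underside). A flat petri dish and a sample cup 68 mm high stand about 0.12 m from its axis.
- tray: Square steel draining tray, 220 mm, rim 13 mm high, fixed, a low handle at two sides. Four different white stands stand in it at the corners of a 100 mm square (within 2 mm), in any order. Origin: centre of its underside on the bench; x and y along its sides, the stands at about x = +-50, y = +-50 mm.
- dish_stand: Place of the cover: shallow round dish, 74 mm across, rim 15 mm high, inside 68 mm across, inner floor 8 mm above the origin. With the cover's plug on that floor the cover's origin is 14 mm above the dish's. Fixed, white plastic; origin: centre of its underside (3 mm above the bench, on the tray's floor), z up.
- thick_post_stand: Place of the funnel: round foot 70 mm across and 10 mm high with a thick upright post 24 mm across, rounded at the top, 56 mm high over the origin. The funnel goes down over the post, foot down, until it stands on the round foot; its origin is then 10 mm above the stand's. Fixed, white plastic; origin: centre of its underside (3 mm above the bench, on the tray's floor), z up.
- socket_stand: Place of the support: round foot 70 mm across with an upright socket, 40 to 42 mm outside, with a hole of about 25 mm, its rim 55 mm above the origin, hole 45 mm deep. The stem goes down into the hole until the flange lies on the rim; the support's origin is then 55 mm above the stand's. Fixed, white plastic; origin: centre of its underside (3 mm above the bench, on the tray's floor), z up.
- thin_pin_stand: Place of the stopper: round foot 70 mm across and 10 mm high with a thin upright pin 10 mm across, tapered at the top, 56 mm high over the origin. The stopper goes down over the pin, plug down, until the plug stands on the round foot; its origin is then 24 mm above the stand's. Fixed, white plastic; origin: centre of its underside (3 mm above the bench, on the tray's floor), z up.
Things that resemble listed ones, but are neither listed nor needed, are in the scene too. What is shaped like the dish_stand but orange or turquoise is not meant.

How it is judged:
On the way, in this order (a step that is already met when the one before it is completed fails the run):
1. the cover lies flat in the dish stand, let go (horizontal distance between cover and dish_stand below 0.015 m and z of cover in the frame of dish_stand between 0.01 and 0.018 m and angle between cover's own z axis and vertical below 0.12 rad and contact force between the fingers and cover below 0.2 N), for 0.2 s.
2. the funnel stands over the thick post, let go (horizontal distance between funnel and thick_post_stand below 0.009 m and z of funnel in the frame of thick_post_stand between 0.006 and 0.014 m and angle between funnel's own z axis and vertical below 0.12 rad and contact force between the fingers and funnel below 0.2 N), for 0.2 s.
3. the support hangs by its stem in the socket stand, let go (horizontal distance between support and socket_stand below 0.009 m and z of support in the frame of socket_stand between 0.051 and 0.059 m and angle between support's own z axis and vertical below 0.12 rad and contact force between the fingers and support below 0.2 N), for 0.2 s.
4. the stopper sits on the thin pin, let go (horizontal distance between stopper and thin_pin_stand below 0.009 m and z of stopper in the frame of thin_pin_stand between 0.02 and 0.028 m and angle between stopper's own z axis and vertical below 0.12 rad and contact force between the fingers and stopper below 0.2 N), for 0.2 s.
At the end, for the whole second after the job is handed in: All four parts are at rest, upright within 0.12 rad and fully down (seated height within 4 mm) on their own stands: cover within 15 mm of the dish's centre; funnel on the thick post, support in the socket, stopper on the thin pin, each within 9 mm of its stand's axis (horizontal distance between cover and dish_stand below 0.015 m and z of cover in the frame of dish_stand between 0.01 and 0.018 m and angle between each of cover, funnel, support, stopper's own z axis and vertical below 0.12 rad and linear speed of each of cover, funnel, support, stopper below 0.02 m/s and angular speed of each of cover, funnel, support, stopper below 0.3 rad/s and horizontal distance between funnel and thick_post_stand below 0.009 m and z of funnel in the frame of thick_post_stand between 0.006 and 0.014 m and horizontal distance between support and socket_stand below 0.009 m and z of support in the frame of socket_stand between 0.051 and 0.059 m and horizontal distance between stopper and thin_pin_stand below 0.009 m and z of stopper in the frame of thin_pin_stand between 0.02 and 0.028 m); the robot touches nothing.
It fails at once if the cover is tipped by more than 0.7 rad (angle between cover's own z axis and vertical above 0.7 rad).
It fails at once if the funnel is tipped by more than 0.7 rad (angle between funnel's own z axis and vertical above 0.7 rad).
It fails at once if the support is tipped by more than 0.7 rad (angle between support's own z axis and vertical above 0.7 rad).
It fails at once if the stopper is tipped by more than 0.7 rad (angle between stopper's own z axis and vertical above 0.7 rad).
It also fails if it takes over 104 s, if anything falls off the work surface, if the arm or the gripper's body presses on something with over 40 N, if the wrist force passes 120 N, or if a joint passes its speed limit or range.

### The arm

A 6-joint arm with a two-finger parallel gripper is mounted at the origin on a cart in front of the work surface, level with it; the furniture and walls round the work are solid. World frame = base frame: x ahead of the robot, y to its left, z up, the work surface at z = 0. Lengths are in m, angles in rad, forces in N, time in s.
With the tool pointing down it reaches from about 0.375 to 0.925 m from the base axis. Payload 5.7 kg.
Tool frame: the origin (TCP) lies at the very end of the fingers, on their centre line; the grasp point (between the pads) lies 19 mm behind it; x points along the fingers, y is the direction in which the jaws open and shut, and the axes are right-handed (so a half turn about x gives the same grasp; the last joint's range is limited). The gripper opens to 88 mm and grips with 3 to 60 N. Pads are 20 mm wide; open, the fingers measure 115 mm over their backs; the gripper's body (75 mm by 178 mm) begins 61 mm behind the grasp point.
Start: joints at [1.204, 0.359, 1.51, -0, 1.272, -0.115], TCP at [0.149, 0.581, 0.223] pointing down, gripper open.
Joint ranges: [-2.97, 2.97], [-1.01, 2.36], [0.21, 2.38], [-0.96, 4.11], [0.2, 2.71], [-2.98, 2.98]. Speed limits (rad/s): [2.39, 2.39, 3.14, 3.14, 3.14, 3.14].

### API

Orientations are given as a unit quaternion [w, x, y, z].
In Python, from workcell import r gives the robot as it stands. The module is installed in compiled form; this text tells all that it offers.
- The arm moves only by the tool play_rows, never from a script. Its argument "series" is a list of rows, each a list of 7 numbers: the shift along the tool's x, y, z as a fraction of full scale, then the turn, a rotation vector about the tool's x, y, z as a fraction of full scale, then the gripper's target within -1 to 1 (fully open at 1, half-way at 0, shut at -1). In form: [[tx, ty, tz, wx, wy, wz, gripper], ...]. A call has 1 to 20 rows; each row shifts and turns the commanded pose from where the row before left it, along the tool's axes as they then stand; what a row does not reach is not made up. Full scale, the value 1, is 0.04 m for a shift and pi rad for a turn. A row lasts 1/12 s, in which the tool goes at most 41.7 mm and 7.16 degrees, less where a joint would pass 70% of its speed; a pose out of reach is approached as far as the arm can. A call with a number of a shift or a turn outside -1 to 1 is refused whole. A call with a gripper value outside its range is refused whole. The fingers move at their own pace and stop on an object; "force" is the grip in N (left out, the last holds). Time passes only in rows, so rows that do not move let the fingers close. It gives the time, the measured TCP pose, the force and the opening at its end, in the units of the state.
- r.get_state(): the state, without advancing time (a new reading comes with each control period).
- r.read_camera(name): name is "scene" or "top" or "wrist"; returns (picture, depth): 384x512x3 uint8, blue, green, red; 384x512 float32, m along the optical axis (not along the pixel's ray), 0 where there is no reading.
- r.camera_params(name): a dict with "fx", "fy", "cx", "cy" (pixels), "dist_coeffs" ([k1, k2, p1, p2, k3] as OpenCV has them; the pictures are not rectified), "R" (3x3) and "t" (3): a world point X has camera coordinates R X + t; the wrist camera has in their place "tool_from_camera" (4x4, takes a point from camera to tool coordinates, whose origin is the TCP and whose axes are the tool frame's). Camera axes: x right, y down, z forward; pixel columns grow to the right and rows downward; lengths in m; the calibration is good to about 2 mm. A picture is of the moment at which its call begins: read the wrist's pose just before it. camera_params takes no time and is no camera call.
- r.sign_off(): hands the job in, once; it reports no verdict.
The state is a dict: "time": time; "qpos": joint angles; "dq": joint speeds; "joint_efforts": joint torques, N m; "ee_pos": TCP position; "eef_rot": TCP orientation; "wrist_force": force on the tool from outside, world axes, zero at the start; "wrist_torque": the same for the moment, N m; "finger_gap": finger opening in m.
Only numpy, scipy, OpenCV 4.12 (cv2) and the standard library are available. Lean on these libraries where they do the work, as an engineer would, in place of code of your own. Each camera call takes 0.05 s, during which the arm holds its last target.

## Working session

There is one attempt and no reset: what is moved stays moved. The work goes in short steps, Python scripts to look and compute and a tool call to move; the robot and the scene stay as the last step left them, time stands still between calls to the robot, and variables do not carry over. Pictures are saved under pics/ and viewed, and the job is handed in when it is done.

Besides the shell and the picture viewer there is one more tool, called after "Request:" as name([rows], argument=value, ...), one row to a line, values as JSON. play_rows: Moves the arm, as the interface text tells. Its arguments: {"type":"object","properties":{"series":{"type":"array"},"force":{"type":"number"}},"required":["series"]}

```bash
mkdir -p pics; python3 - <<'E'
from workcell import r
import cv2, json, numpy as np
s=r.get_state(); print(s)
for n in ["scene","top"]:
    p,d=r.read_camera(n); cv2.imwrite(f"pics/{n}0.png",p); np.save(f"{n}0.npy",d); 
    print(n,r.camera_params(n))
print(r.camera_params("wrist"))
E
```

```text
{'time': 0.0, 'qpos': array([ 1.20390323e+00,  3.59524852e-01,  1.51144594e+00,  6.59800018e-06,
        1.27253120e+00, -1.15108623e-01]), 'dq': array([ 0.00059966,  0.00173773, -0.00025394,  0.00018253, -0.00042388,
       -0.00115955]), 'joint_efforts': array([ 2.29441503e-04, -5.15371907e+01, -2.70723635e+01,  6.77210907e-02,
        3.49755655e-02, -1.29211089e-04]), 'ee_pos': array([0.14923128, 0.58040676, 0.22179267]), 'eef_rot': array([ 0.70134707,  0.08812993,  0.70167364, -0.08943995]), 'wrist_force': array([-0.71279202,  0.4426544 ,  0.40221586]), 'wrist_torque': array([-0.01352905,  0.01814134, -0.00642988]), 'finger_gap': 0.08759475881983522}
scene {'fx': 402.98248706214156, 'fy': 402.98248706214156, 'cx': 252.09157101237727, 'cy': 191.91501837961536, 'dist_coeffs': array([-0.02783166,  0.        ,  0.        ,  0.        ,  0.        ]), 'R': array([[ 0.90870987, -0.41741706,  0.00306181],
       [-0.23936652, -0.52707799, -0.81540938],
       [ 0.3419796 ,  0.74023765, -0.57887664]]), 't': array([-0.40253313,  0.20791319,  1.05124709])}
top {'fx': 405.9092592217776, 'f
[... 212 characters left out ...]
,
       [-0.98104462, -0.03139765, -0.19122145],
       [ 0.19165813, -0.01151544, -0.98139419]]), 't': array([-0.03811388,  0.47698693,  1.18632583])}
{'fx': 319.1252245169713, 'fy': 319.1252245169713, 'cx': 259.2024407432881, 'cy': 191.77196119841258, 'dist_coeffs': array([0.00524052, 0.        , 0.        , 0.        , 0.        ]), 'tool_from_camera': array([[ 1.60530389e-04, -2.72010577e-01,  9.62294248e-01,
        -1.62929428e-01],
       [ 9.99999753e-01,  7.02335910e-04,  3.17080210e-05,
        -5.71407857e-05],
       [-6.84478723e-04,  9.62294005e-01,  2.72010622e-01,
        -7.40255845e-02],
       [ 0.00000000e+00,  0.00000000e+00,  0.00000000e+00,
         1.00000000e+00]])}
```

View pics/scene0.png

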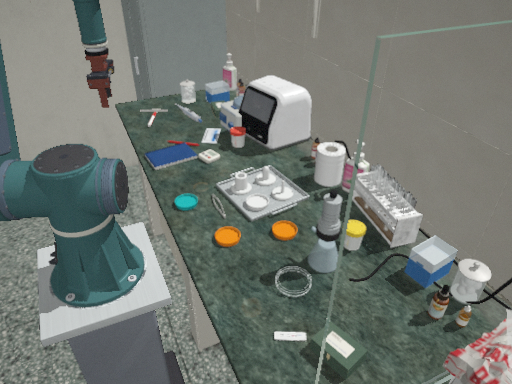

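View pics/top0.png

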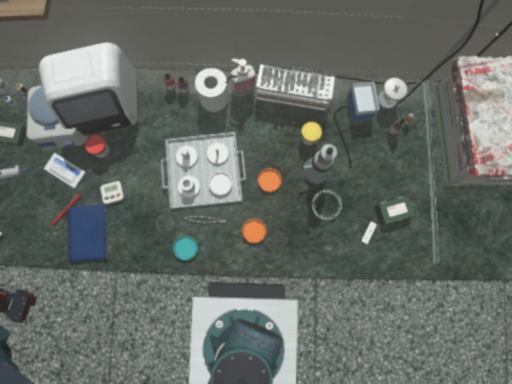

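```bash
cat > h.py <<'E'
import numpy as np, cv2
from workcell import r
def cloud(name,d,P=None,T=None):
    P=P or r.camera_params(name)
    K=np.array([[P['fx'],0,P['cx']],[0,P['fy'],P['cy']],[0,0,1]])
    h,w=d.shape; u,v=np.meshgrid(np.arange(w),np.arange(h))
    uv=np.stack([u,v],-1).reshape(-1,1,2).astype(np.float64)
    n=cv2.undistortPoints(uv,K,P['dist_coeffs']).reshape(h,w,2)
    X=np.concatenate([n*d[...,None],d[...,None]],-1)
    if T is None: return (X-P['t'])@P['R']
    return X@T[:3,:3].T+T[:3,3]
def crop(img,x0,y0,x1,y1,k,fn):
    c=cv2.resize(img[y0:y1,x0:x1],None,fx=k,fy=k,interpolation=cv2.INTER_CUBIC); cv2.imwrite(fn,c)
from scipy.spatial.transform import Rotation as Ro
def wristT(s):
    q=s['eef_rot']; T=np.eye(4); T[:3,:3]=Ro.from_quat([q[1],q[2],q[3],q[0]]).as_matrix(); T[:3,3]=s['ee_pos']
    return T@r.camera_params('wrist')['tool_from_camera']
E
python3 - <<'E'
from h import *
for n,b in [("top",(150,110,350,240)),("scene",(170,140,390,310))]:
    im=cv2.imread(f"pics/{n}0.png"); x0,y0,x1,y1=b
    crop(im,*b,3.6 if n=="scene" else 4,f"pics/{n}0c.png")
d=np.load("top0.npy"); C=cloud("top",d)
for (u,v) in [(186,150),(186,156),(218,149),(218,153),(188,183),(188,187),(220,184),(329,149),(321,160),(200,170),(170,205),(239,135),(240,204),(167,140)]:
    print((u,v),C[v,u].round(4))
E
```

```text
(186, 150) [0.6034 0.201  0.0126]
(186, 156) [0.5764 0.1953 0.0391]
(218, 149) [0.6109 0.0995 0.0091]
(218, 153) [0.5942 0.0978 0.0213]
(188, 183) [0.4977 0.1889 0.0067]
(188, 187) [0.4751 0.1802 0.0569]
(220, 184) [0.4976 0.088  0.0067]
(329, 149) [ 0.5543 -0.2118  0.2348]
(321, 160) [ 0.5391 -0.2004  0.1781]
(200, 170) [0.5421 0.1541 0.0013]
(170, 205) [0.4254 0.2403 0.0099]
(239, 135) [0.6625 0.0345 0.0017]
(240, 204) [ 4.372e-01  2.310e-02 -1.000e-04]
(167, 140) [0.6349 0.2643 0.0128]
```

View pics/top0c.png

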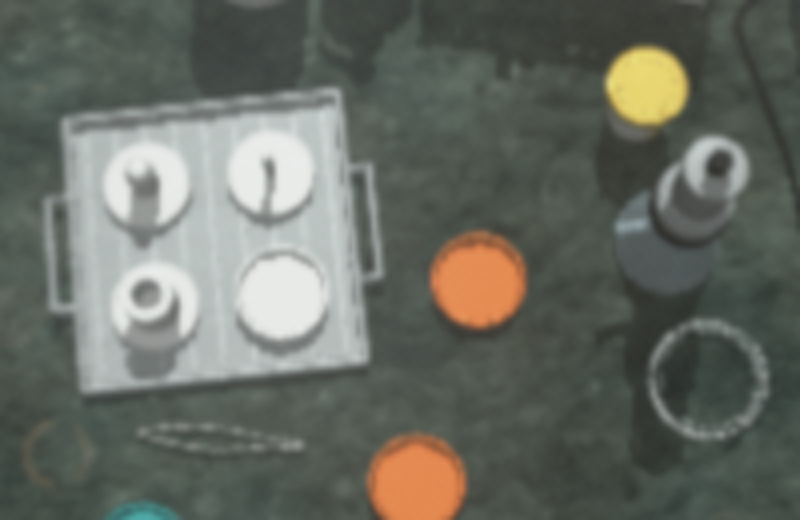

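View pics/scene0c.png

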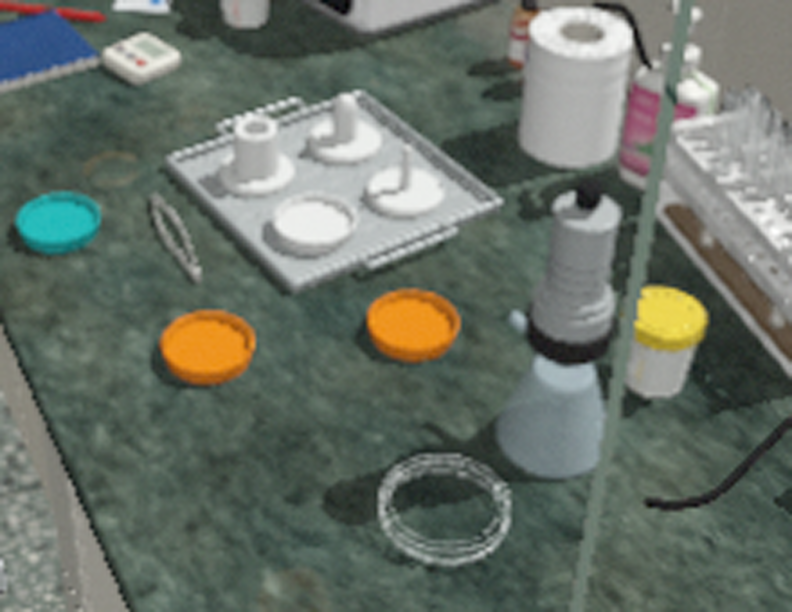

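```bash
cat >> h.py <<'E'
def ray(name,u,v,z,T=None):
    P=r.camera_params(name); K=np.array([[P['fx'],0,P['cx']],[0,P['fy'],P['cy']],[0,0,1]])
    n=cv2.undistortPoints(np.array([[[u,v]]],float),K,P['dist_coeffs']).ravel(); dv=np.array([n[0],n[1],1.])
    if T is None: o=-P['R'].T@P['t']; D=P['R'].T@dv
    else: o=T[:3,3]; D=T[:3,:3]@dv
    return (o+D*(z-o[2])/D[2]).round(4)
def proj(name,X,T=None):
    P=r.camera_params(name); K=np.array([[P['fx'],0,P['cx']],[0,P['fy'],P['cy']],[0,0,1]])
    if T is None: R,t=P['R'],P['t']
    else: R=T[:3,:3].T; t=-R@T[:3,3]
    return cv2.projectPoints(np.asarray(X,float).reshape(-1,1,3),cv2.Rodrigues(R)[0],t,K,P['dist_coeffs'])[0].reshape(-1,2)
def circ(img,name,c,rad,z,k,off,col,T=None):
    a=np.linspace(0,2*np.pi,60); X=np.c_[c[0]+rad*np.cos(a),c[1]+rad*np.sin(a),0*a+z]
    p=(proj(name,X,T)-off+0.5)*k
    cv2.polylines(img,[p.astype(int)],True,col,1)
E
python3 - <<'E'
from h import *
s=r.get_state(); q=s['eef_rot']; print(Ro.from_quat([q[1],q[2],q[3],q[0]]).as_matrix().round(3))
def p(n,cu,cv,z):
    print(n,ray("top",150+cu/4-.5+.125,110+cv/4-.5+.125,z))
p("thick foot",146,187,.013);p("thin foot",270,175,.013);p("socket rim",150,294,.058);p("dish rim",281,296,.018)
p("cover",717,168,.213);p("knob",720,162,.233)
print(r.get_state()['time'])
im=cv2.imread("pics/top0.png");k=4;b=(150,110)
c=cv2.resize(im[110:240,150:350],None,fx=k,fy=k,interpolation=cv2.INTER_CUBIC)
import json
est=dict(thick=(.5856,.1956),thin=(.5856,.1956))
E
```

```text
[[-0.001  0.249  0.968]
 [-0.001  0.968 -0.249]
 [-1.    -0.002 -0.   ]]
thick foot [0.5824 0.1992 0.013 ]
thin foot [0.5953 0.1013 0.013 ]
socket rim [0.4867 0.1834 0.058 ]
dish rim [0.4965 0.0876 0.018 ]
cover [ 0.5536 -0.2157  0.213 ]
knob [ 0.5518 -0.2138  0.233 ]
0.1
```

```bash
python3 - <<'E'
from h import *
print(ray("scene",313,228,.083))
s=cv2.imread("pics/scene0.png"); crop(s,290,180,380,290,6,"pics/sc_stack.png")
E
```

```text
[ 0.5455 -0.1634  0.083 ]
```

View pics/sc_stack.png

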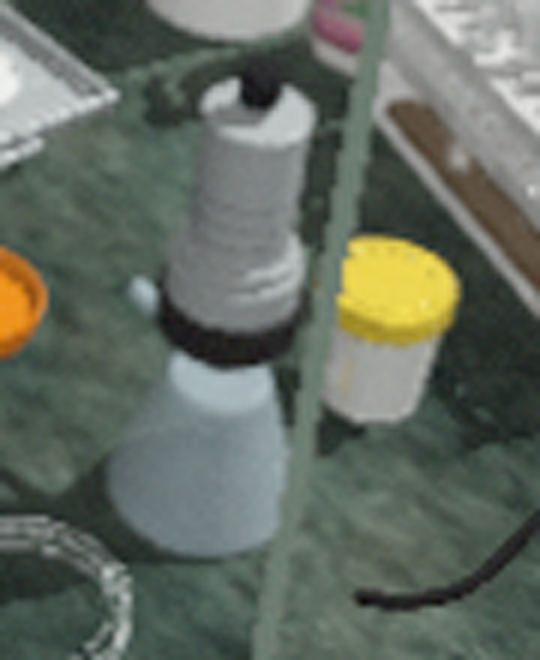

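Request:
play_rows([
  [-0.1,-0.25,0.4,0,0,0,1],
  [-0.1,-0.5,0.76,0,0,0,1],
  [-0.1,-0.5,0.76,0,0,0,1],
  [-0.1,-0.5,0.76,0,0,0,1],
  [-0.1,-0.5,0.76,0,0,0,1],
  [-0.1,-0.5,0.76,0,0,0,1],
  [-0.1,-0.5,0.76,0,0,0,1],
  [-0.1,-0.5,0.76,0,0,0,1],
  [-0.1,-0.5,0.76,0,0,0,1],
  [-0.1,-0.5,0.76,0,0,0,1],
  [-0.1,-0.5,0.76,0,0,0,1],
  [-0.1,-0.5,0.76,0,0,0,1],
  [0,-0.5,0.76,0,0,0,1],
  [0,-0.5,0.76,0,0,0,1],
  [0,-0.5,0.76,0,0,0,1],
  [0,-0.5,0.76,0,0,0,1],
  [0,-0.3,0.4,0,0,0,1],
  [0,0,0,0,0,0,1],
  [0,0,0,0,0,0,1],
])

```text
time: 1.68
ee_pos: [0.5419, 0.1469, 0.27]
eef_rot: [0.701, 0.09, 0.702, -0.09]
wrist_force: [0.2, 0.6, 0.1]
finger_gap: 0.0878
```

```bash
python3 - <<'E'
from h import *
s=r.get_state(); p,d=r.read_camera("wrist"); T=wristT(s); np.save("w1.npy",d); np.save("w1T.npy",T); cv2.imwrite("pics/w1.png",p); print(s['ee_pos'],s['time'],s['dq'].round(3),s['eef_rot'])
crop(p,0,0,512,384,1.5,"pics/w1b.png")
E
```

```text
[0.54186855 0.14690077 0.27001403] 1.6833 [ 0.037 -0.016  0.02   0.011  0.005  0.006] [ 0.70087383  0.08956758  0.70194041 -0.08962806]
```

View pics/w1b.png

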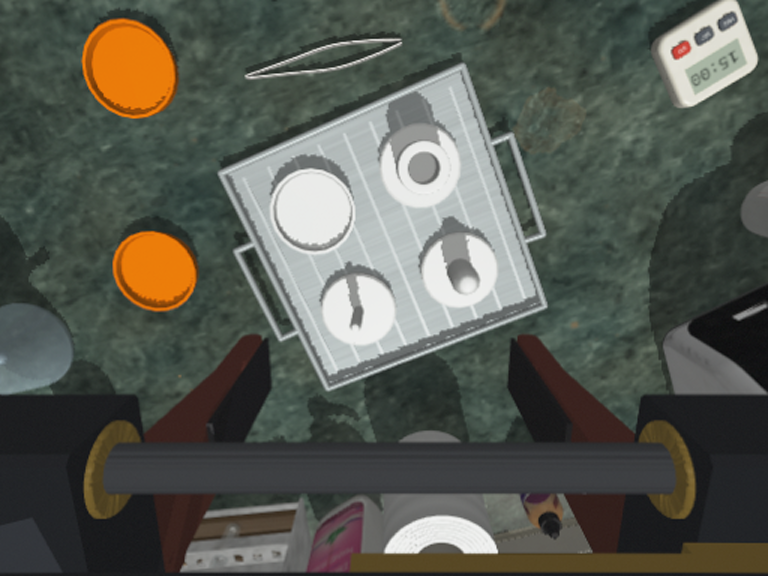

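```bash
python3 - <<'E'
from h import *
T=np.load("w1T.npy"); p=cv2.imread("pics/w1.png"); d=np.load("w1.npy")
est={}
for n,u,v,z in [("dish",314,209,.018),("sock",424,168,.058),("thick",459,264,.013),("thin",357,309,.013)]:
    est[n]=ray("wrist",(u+.5)/1.5-.5,(v+.5)/1.5-.5,z,T); print(n,est[n])
k=4;off=np.array([140,95]); c=cv2.resize(p[95:240,140:340],None,fx=k,fy=k,interpolation=cv2.INTER_CUBIC)
for n,rad,z,col in [("dish",.037,.018,(0,0,255)),("dish",.034,.011,(255,0,0)),("sock",.0205,.058,(0,0,255)),("sock",.0125,.058,(255,0,0)),("sock",.035,.013,(0,255,0)),("thick",.035,.013,(0,0,255)),("thick",.012,.045,(255,0,0)),("thin",.035,.013,(0,0,255)),("thin",.005,.045,(255,0,0))]:
    circ(c,"wrist",est[n],rad,z,k,off,col,T)
cv2.imwrite("pics/w1ov.png",c)
E
```

```text
dish [0.4989 0.0912 0.018 ]
sock [0.4875 0.1883 0.058 ]
thick [0.5788 0.2021 0.013 ]
thin [0.5969 0.102  0.013 ]
```

View pics/w1ov.png

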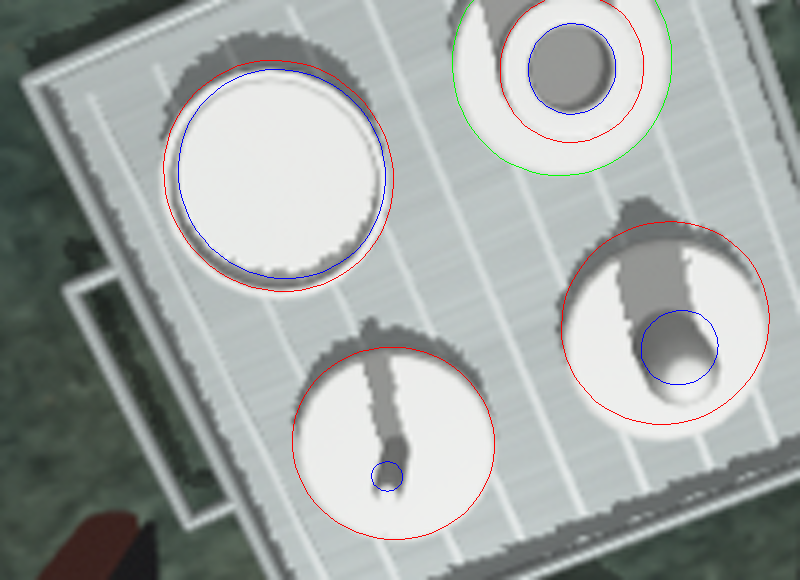

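```bash
python3 - <<'E'
from h import *
T=np.load("w1T.npy"); p=cv2.imread("pics/w1.png")
est={"sock":[.4875,.1883],"thin":[.5969,.102]}
for n,e,z,du,dv in [("dish",[.4989,.0912],.018,-3,5),("thick",[.5788,.2021],.013,1,13)]:
    u=proj("wrist",[[*e,z]],T)[0]; est[n]=ray("wrist",u[0]+du/4,u[1]+dv/4,z,T)[:2]; print(n,est[n])
k=4;off=np.array([140,80]); c=cv2.resize(p[80:225,140:340],None,fx=k,fy=k,interpolation=cv2.INTER_CUBIC)
for n,rad,z,col in [("dish",.037,.018,(0,0,255)),("dish",.034,.011,(255,0,0)),("sock",.02,.058,(0,0,255)),("sock",.0125,.058,(255,0,0)),("sock",.035,.013,(0,255,0)),("thick",.035,.013,(0,0,255)),("thick",.012,.045,(255,0,0)),("thin",.035,.013,(0,0,255)),("thin",.005,.045,(255,0,0))]:
    circ(c,"wrist",est[n],rad,z,k,off,col,T)
cv2.imwrite("pics/w1ov2.png",c)
# square check
S=est; 
for a,b in [("dish","sock"),("sock","thick"),("thick","thin"),("thin","dish"),("thick","dish"),("sock","thin")]: print(a,b,np.linalg.norm(np.subtract(S[a],S[b])).round(4))
E
```

```text
dish [0.5002 0.0898]
thick [0.5833 0.2015]
dish sock 0.0993
sock thick 0.0967
thick thin 0.1004
thin dish 0.0975
thick dish 0.1392
sock thin 0.1393
```

View pics/w1ov2.png

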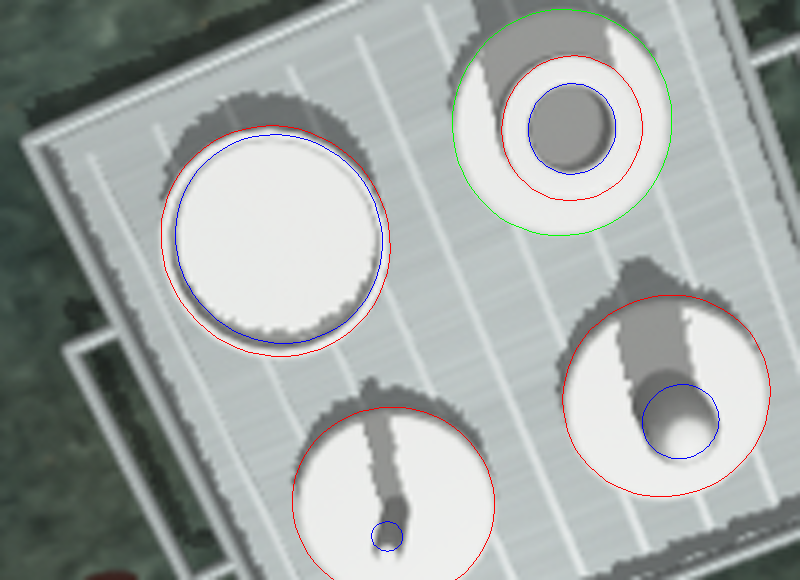

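Request:
play_rows([
  [-0.2,-0.4,0.11,0,0,0,1],
  [-0.2,-0.8,0.23,0,0,0,1],
  [-0.2,-0.8,0.23,0,0,0,1],
  [-0.2,-0.8,0.23,0,0,0,1],
  [-0.2,-0.8,0.23,0,0,0,1],
  [-0.2,-0.8,0.23,0,0,0,1],
  [-0.2,-0.8,0.23,0,0,0,1],
  [-0.2,-0.8,0.23,0,0,0,1],
  [-0.15,-0.8,0.23,0,0,0,1],
  [0,-0.8,0.23,0,0,0,1],
  [0,-0.8,0.23,0,0,0,1],
  [0,-0.3,0.1,0,0,0,1],
  [0,0,0,0,0,0,1],
  [0,0,0,0,0,0,1],
])

```text
time: 2.9
ee_pos: [0.5521, -0.2128, 0.3403]
eef_rot: [0.701, 0.089, 0.702, -0.088]
wrist_force: [0.3, -0.0, 0.5]
finger_gap: 0.0881
```

```bash
python3 - <<'E'
from h import *
s=r.get_state(); p,d=r.read_camera("wrist"); T=wristT(s); np.save("w2.npy",d); np.save("w2T.npy",T); cv2.imwrite("pics/w2.png",p); print(s['ee_pos'],s['time'],s['eef_rot'])
crop(p,0,0,512,384,1.5,"pics/w2b.png")
q=s['eef_rot']; print(Ro.from_quat([q[1],q[2],q[3],q[0]]).as_matrix().round(4))
E
```

```text
[ 0.55214689 -0.2127682   0.34033414] 2.9 [ 0.70116676  0.08927967  0.70186191 -0.08822798]
[[-8.000e-04  2.490e-01  9.685e-01]
 [ 1.600e-03  9.685e-01 -2.490e-01]
 [-1.000e+00  1.400e-03 -1.200e-03]]
```

View pics/w2b.png

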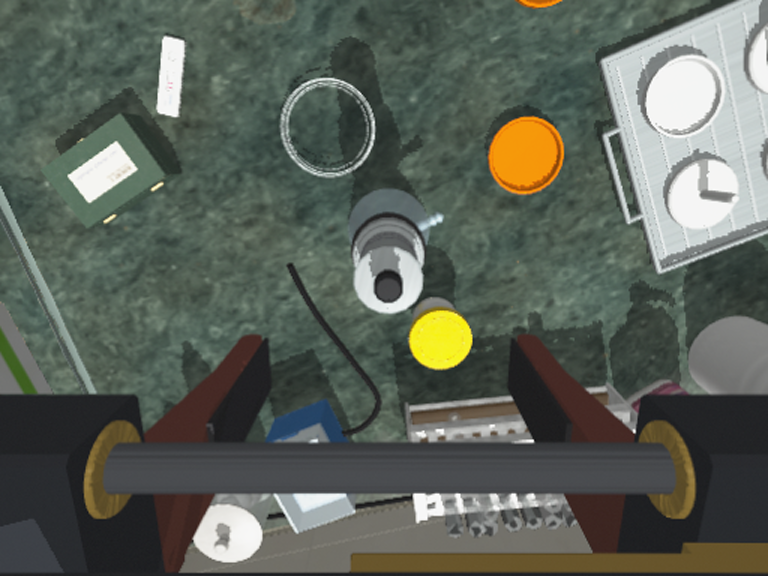

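```bash
python3 - <<'E'
from h import *
T=np.load("w2T.npy"); p=cv2.imread("pics/w2.png"); d=np.load("w2.npy")
e=ray("wrist",(388.5)/1.5-.5,(281)/1.5-.5,.213,T); print(e, ray("wrist",(388.5)/1.5-.5,(287)/1.5-.5,.233,T))
X=cloud("wrist",d,T=T); print(X[188:194,255:262,2].round(3))
k=6;off=np.array([210,120]); c=cv2.resize(p[120:215,210:310],None,fx=k,fy=k,interpolation=cv2.INTER_CUBIC)
for rad,z,col in [(.022,.213,(0,0,255)),(.009,.231,(255,0,0)),(.031,.12,(0,255,0)),(.043,.0,(255,255,0))]: circ(c,"wrist",e,rad,z,k,off,col,T)
cv2.imwrite("pics/w2ov.png",c)
t=cv2.imread("pics/top0.png"); off=np.array([290,130]);c=cv2.resize(t[130:200,290:360],None,fx=8,fy=8,interpolation=cv2.INTER_CUBIC)
for rad,z,col in [(.022,.213,(0,0,255)),(.009,.231,(255,0,0)),(.031,.12,(0,255,0)),(.043,.0,(255,255,0))]: circ(c,"top",e,rad,z,8,off,col)
cv2.imwrite("pics/t2ov.png",c)
E
```

```text
[ 0.555 -0.214  0.213] [ 0.5534 -0.2136  0.233 ]
[[0.234 0.235 0.233 0.233 0.234 0.234 0.234]
 [0.234 0.234 0.234 0.233 0.234 0.235 0.234]
 [0.234 0.234 0.234 0.233 0.234 0.234 0.234]
 [0.235 0.235 0.234 0.233 0.235 0.233 0.234]
 [0.234 0.234 0.234 0.235 0.233 0.234 0.233]
 [0.234 0.233 0.233 0.233 0.234 0.235 0.234]]
```

View pics/w2ov.png

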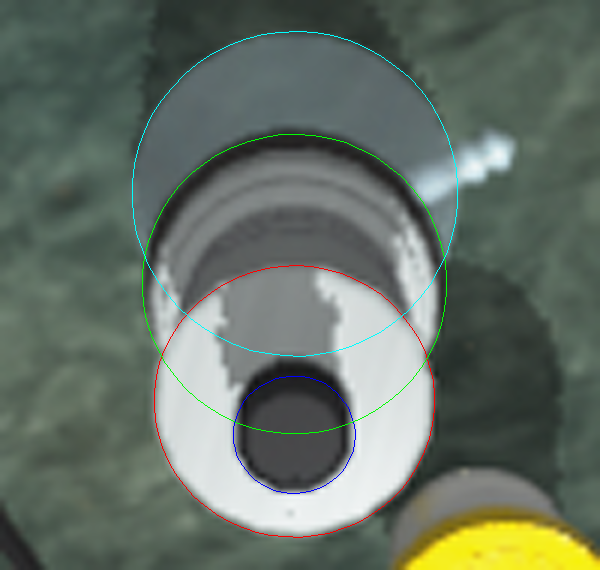

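View pics/t2ov.png

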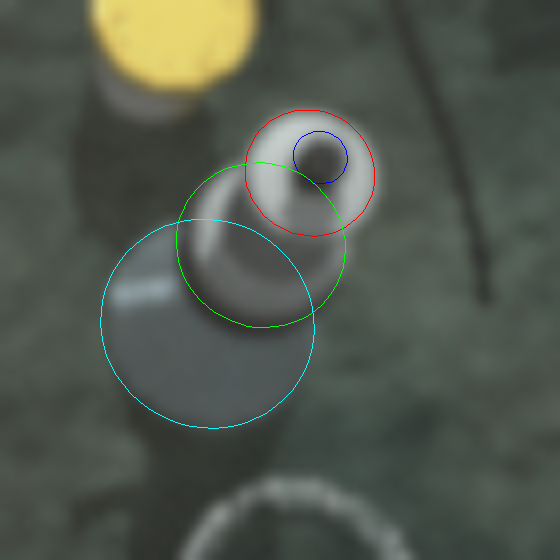

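Request:
play_rows([
  [0.5,0,0.08,0,0,0,0.2],
  [0.7,0,0,0,0,0,0],
  [0.7,0,0,0,0,0,0],
  [0.6,0,0,0,0,0,0],
  [0.4,0,0,0,0,0,0],
  [0.2,0,0,0,0,0,0],
  [0,0,0,0,0,0,0],
  [0,0,0,0,0,0,-1],
  [0,0,0,0,0,0,-1],
  [0,0,0,0,0,0,-1],
  [0,0,0,0,0,0,-1],
  [0,0,0,0,0,0,-1],
  [0,0,0,0,0,0,-1],
], force=20)

```text
time: 4.03
ee_pos: [0.5562, -0.2155, 0.2177]
eef_rot: [0.702, 0.089, 0.701, -0.089]
wrist_force: [0.5, 1.6, 6.0]
finger_gap: 0.0171
```

Request:
play_rows([
  [-0.1,0,0,0,0,0,-1],
  [-0.3,0,0,0,0,0,-1],
  [-0.6,0,0,0,0,0,-1],
  [-0.6,0,0,0,0,0,-1],
  [-0.3,0,0,0,0,0,-1],
  [-0.1,0,0,0,0,0,-1],
  [0,0,0,0,0,0,-1],
])

```text
time: 4.62
ee_pos: [0.5559, -0.2156, 0.2978]
eef_rot: [0.702, 0.089, 0.701, -0.089]
wrist_force: [-0.9, 0.5, -0.9]
finger_gap: 0.0171
```

```bash
cat > snap.py <<'E'
from h import *
import sys
n=sys.argv[1]; cam=sys.argv[2]; b=[int(x) for x in sys.argv[3:7]]; k=float(sys.argv[7])
s=r.get_state(); p,d=r.read_camera(cam); cv2.imwrite(f"pics/{n}.png",p); np.save(f"{n}.npy",d); np.save(f"{n}T.npy",wristT(s))
print(s['time'],s['ee_pos'].round(4),s['wrist_force'].round(2),s['finger_gap'].round(4))
q=s['eef_rot']; print(Ro.from_quat([q[1],q[2],q[3],q[0]]).as_matrix().round(4))
crop(p,*b,k,f"pics/{n}c.png")
E
python3 snap.py w3 wrist 100 100 420 340 2.4
```

```text
Traceback (most recent call last):
  File "snap.py", line 5, in <module>
    print(s['time'],s['ee_pos'].round(4),s['wrist_force'].round(2),s['finger_gap'].round(4))
                                                                   ^^^^^^^^^^^^^^^^^^^^^
AttributeError: 'float' object has no attribute 'round'
```

```bash
sed -i "s/s\['finger_gap'\].round(4)/round(s['finger_gap'],4)/" snap.py
python3 snap.py w3 wrist 100 100 420 340 2.4
```

```text
4.6667 [ 0.5553 -0.2152  0.2965] [-0.97  0.15 -0.74] 0.0176
[[-1.000e-04  2.492e-01  9.684e-01]
 [-1.000e-04  9.684e-01 -2.492e-01]
 [-1.000e+00 -1.000e-04 -1.000e-04]]
```

View pics/w3c.png

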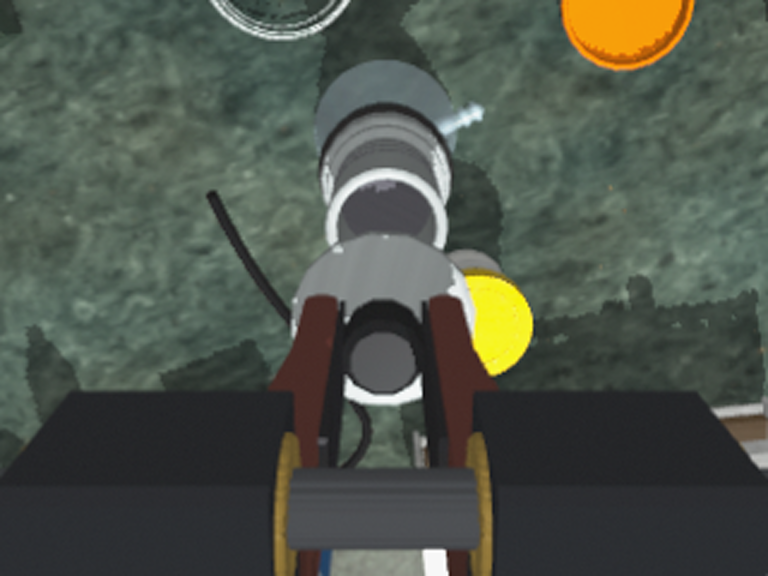

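Request:
play_rows([
  [0,0.3,-0.14,0,0,0,-1],
  [0.2,0.7,-0.33,0,0,0,-1],
  [0.4,0.85,-0.4,0,0,0,-1],
  [0.5,0.85,-0.4,0,0,0,-1],
  [0.5,0.85,-0.4,0,0,0,-1],
  [0.5,0.85,-0.4,0,0,0,-1],
  [0.5,0.85,-0.4,0,0,0,-1],
  [0.5,0.85,-0.4,0,0,0,-1],
  [0.5,0.6,-0.27,0,0,0,-1],
  [0.5,0.32,-0.13,0,0,0,-1],
  [0.5,0,0,0,0,0,-1],
  [0.3,0,0,0,0,0,-1],
  [0,0,0,0,0,0,-1],
])

```text
time: 5.8
ee_pos: [0.4956, 0.0864, 0.0996]
eef_rot: [0.699, 0.088, 0.704, -0.089]
wrist_force: [-0.0, -0.9, -0.8]
finger_gap: 0.0172
```

```bash
python3 snap.py w4 wrist 100 100 420 340 2.4
```

```text
5.8 [0.4956 0.0864 0.0996] [-0.04 -0.86 -0.8 ] 0.0172
[[-7.300e-03  2.480e-01  9.687e-01]
 [-2.000e-04  9.688e-01 -2.480e-01]
 [-1.000e+00 -1.900e-03 -7.000e-03]]
```

View pics/w4c.png

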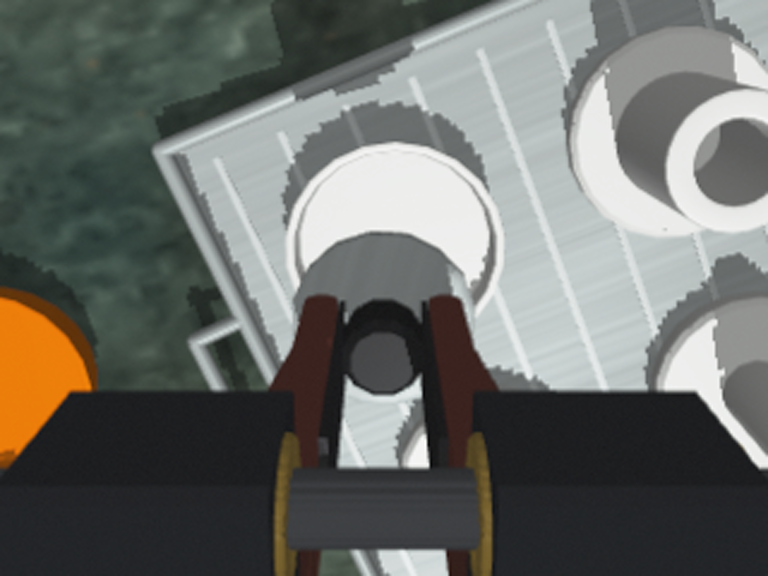

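Request:
play_rows([
  [0.3,0.09,0.065,0,0,0,-1],
  [0.5,0,0,0,0,0,-1],
  [0.5,0,0,0,0,0,-1],
  [0.3,0,0,0,0,0,-1],
  [0.2,0,0,0,0,0,-1],
  [0,0,0,0,0,0,-1],
])

```text
time: 6.35
ee_pos: [0.5024, 0.0881, 0.0296]
eef_rot: [0.701, 0.089, 0.702, -0.089]
wrist_force: [-0.5, 0.3, 0.2]
finger_gap: 0.017
```

Request:
play_rows([
  [0.05,0,0,0,0,0,-1],
  [0.0,0,0,0,0,0,-1],
])

```text
time: 6.52
ee_pos: [0.5037, 0.0882, 0.0292]
eef_rot: [0.702, 0.089, 0.701, -0.089]
wrist_force: [-0.2, -0.1, -1.0]
finger_gap: 0.0172
```

Request:
play_rows([
  [0.04,0,0,0,0,0,-1],
  [0.03,0,0,0,0,0,-1],
  [0.0,0,0,0,0,0,-1],
])

```text
time: 6.77
ee_pos: [0.5037, 0.0883, 0.0268]
eef_rot: [0.702, 0.089, 0.701, -0.089]
wrist_force: [0.1, 0.3, 2.8]
finger_gap: 0.0171
```

Contact (2.8 N). Open and rise.

Request:
play_rows([
  [0,0,0,0,0,0,-0.5],
  [0,0,0,0,0,0,0],
  [0,0,0,0,0,0,0],
  [0,0,0,0,0,0,0],
  [-0.1,0,0,0,0,0,0],
  [-0.4,0,0,0,0,0,1],
  [-0.8,0,0,0,0,0,1],
  [-0.8,0,0,0,0,0,1],
  [-0.8,0,0,0,0,0,1],
  [-0.8,0,0,0,0,0,1],
  [-0.5,0,0,0,0,0,1],
  [0,0,0,0,0,0,1],
])

```text
time: 7.77
ee_pos: [0.506, 0.0884, 0.1988]
eef_rot: [0.704, 0.089, 0.699, -0.088]
wrist_force: [0.3, 0.1, -0.6]
finger_gap: 0.0862
```

```bash
python3 snap.py w5 wrist 100 20 420 260 2.4; python3 - <<'E'
from h import *
T=np.load("w5T.npy");d=np.load("w5.npy");X=cloud("wrist",d,T=T)
print(ray("wrist",0,0,0,T))
E
```

```text
7.7667 [0.506  0.0884 0.1988] [ 0.35  0.1  -0.63] 0.0862
[[ 8.500e-03  2.490e-01  9.685e-01]
 [ 3.000e-04  9.685e-01 -2.490e-01]
 [-1.000e+00  2.400e-03  8.200e-03]]
[ 0.2779 -0.1194  0.    ]
```

View pics/w5c.png

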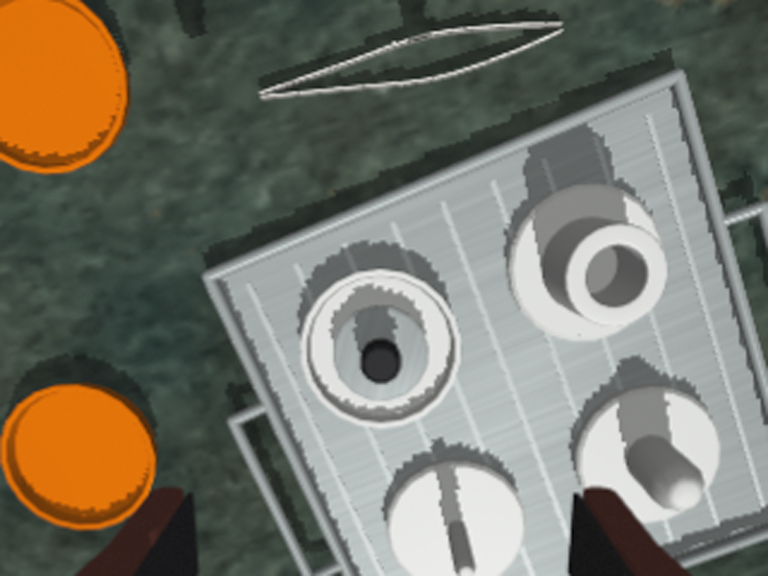

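Request:
play_rows([
  [0,0,0,0,0,0,1],
  [0,0,0,0,0,0,1],
  [0,0,0,0,0,0,1],
  [0,0,0,0,0,0,1],
  [0,0,0,0,0,0,1],
])

```text
time: 8.23
ee_pos: [0.5023, 0.0882, 0.1929]
eef_rot: [0.701, 0.089, 0.702, -0.089]
wrist_force: [0.2, -0.3, -0.1]
finger_gap: 0.088
```

```bash
python3 snap.py w6 wrist 140 80 460 320 2.4; python3 - <<'E'
from h import *
T=np.load("w6T.npy");p=cv2.imread("pics/w6.png")
est={"sock":[.4875,.1883],"thin":[.5969,.102],"dish":[.5002,.0898],"thick":[.5833,.2015]}
x0,y0=170,90
k=4;off=np.array([x0,y0]); c=cv2.resize(p[y0:y0+145,x0:x0+200],None,fx=k,fy=k,interpolation=cv2.INTER_CUBIC)
for n,rad,z,col in [("dish",.037,.018,(0,0,255)),("dish",.009,.042,(255,0,0)),("sock",.02,.058,(0,0,255)),("sock",.0125,.058,(255,0,0)),("sock",.035,.013,(0,255,0)),("thick",.035,.013,(0,0,255)),("thick",.012,.045,(255,0,0)),("thin",.035,.013,(0,0,255)),("thin",.005,.045,(255,0,0))]:
    circ(c,"wrist",est[n],rad,z,k,off,col,T)
cv2.imwrite("pics/w6ov.png",c)
E
```

```text
8.2333 [0.5023 0.0882 0.1929] [ 0.16 -0.27 -0.11] 0.088
[[-2.100e-03  2.492e-01  9.685e-01]
 [-2.000e-04  9.685e-01 -2.492e-01]
 [-1.000e+00 -7.000e-04 -2.000e-03]]
```

View pics/w6ov.png

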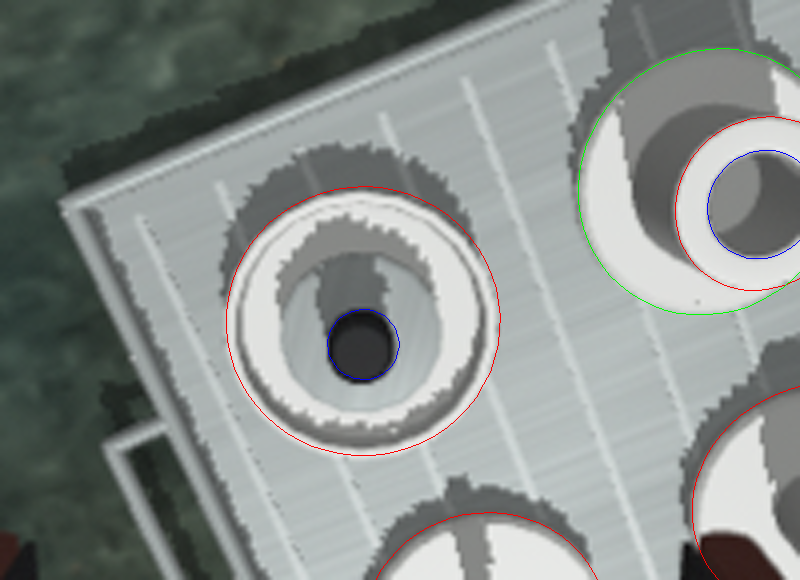

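Request:
play_rows([
  [-0.4,-0.3,0.14,0,0,0,1],
  [-0.4,-0.7,0.32,0,0,0,1],
  [-0.4,-0.85,0.38,0,0,0,1],
  [-0.23,-0.85,0.38,0,0,0,1],
  [0,-0.85,0.38,0,0,0,1],
  [0,-0.85,0.38,0,0,0,1],
  [0,-0.85,0.38,0,0,0,1],
  [0,-0.7,0.32,0,0,0,1],
  [0,-0.5,0.23,0,0,0,1],
  [0,-0.4,0.17,0,0,0,1],
  [0,-0.14,0.08,0,0,0,1],
  [0,0,0,0,0,0,1],
  [0,0,0,0,0,0,1],
  [0,0,0,0,0,0,1],
  [0,0,0,0,0,0,1],
])

```text
time: 9.53
ee_pos: [0.5555, -0.2125, 0.2513]
eef_rot: [0.701, 0.088, 0.702, -0.088]
wrist_force: [0.4, -0.1, 0.5]
finger_gap: 0.0881
```

```bash
python3 snap.py w7 wrist 100 100 420 340 2.4; python3 - <<'E'
from h import *
T=np.load("w7T.npy");p=cv2.imread("pics/w7.png")
x0,y0=200,90
k=5;off=np.array([x0,y0]); c=cv2.resize(p[y0:y0+120,x0:x0+120],None,fx=k,fy=k,interpolation=cv2.INTER_CUBIC)
for rad,z,col in [(.021,.208,(0,0,255)),(.017,.208,(255,0,0)),(.031,.12,(0,255,0)),(.043,.0,(255,255,0))]: circ(c,"wrist",(.555,-.214),rad,z,k,off,col,T)
cv2.imwrite("pics/w7ov.png",c)
E
```

```text
9.5333 [ 0.5555 -0.2125  0.2513] [ 0.37 -0.14  0.49] 0.0881
[[-3.000e-04  2.478e-01  9.688e-01]
 [ 5.000e-04  9.688e-01 -2.478e-01]
 [-1.000e+00  4.000e-04 -4.000e-04]]
```

View pics/w7ov.png

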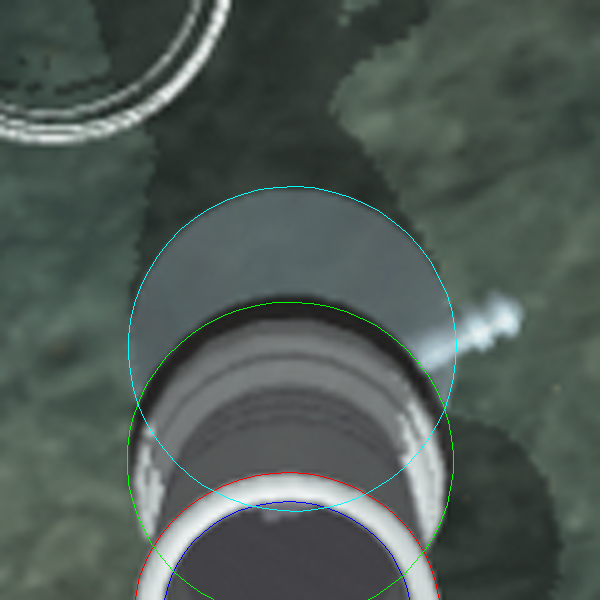

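Request:
play_rows([
  [0.3,-0.03,0,0,0,0,1],
  [0.6,0,0,0,0,0,1],
  [0.6,0,0,0,0,0,1],
  [0.4,0,0,0,0,0,1],
  [0.28,0,0,0,0,0,1],
  [0,0,0,0,0,0,0.3],
  [0,0,0,0,0,0,-1],
  [0,0,0,0,0,0,-1],
  [0,0,0,0,0,0,-1],
  [0,0,0,0,0,0,-1],
  [0,0,0,0,0,0,-1],
  [0,0,0,0,0,0,-1],
])

```text
time: 10.58
ee_pos: [0.5557, -0.2153, 0.1646]
eef_rot: [0.702, 0.089, 0.701, -0.089]
wrist_force: [-0.3, 1.1, 0.2]
finger_gap: 0.0446
```

Request:
play_rows([
  [0,0,0,0,0,0,-1],
  [0,0,0,0,0,0,-1],
  [0,0,0,0,0,0,-1],
])

```text
time: 10.83
ee_pos: [0.5557, -0.2153, 0.1645]
eef_rot: [0.702, 0.089, 0.701, -0.089]
wrist_force: [-0.3, 0.8, 4.8]
finger_gap: 0.0432
```

Request:
play_rows([
  [0,0,0,0,0,0,-1],
  [0,0,0,0,0,0,-1],
  [0,0,0,0,0,0,-1],
])

```text
time: 11.08
ee_pos: [0.5557, -0.2153, 0.1645]
eef_rot: [0.702, 0.089, 0.701, -0.089]
wrist_force: [-0.6, 0.6, 5.1]
finger_gap: 0.0434
```

```bash
python3 snap.py w8 wrist 100 100 420 340 2.4
```

```text
11.0833 [ 0.5557 -0.2153  0.1645] [-0.57  0.65  5.09] 0.0434
[[ 7.000e-04  2.492e-01  9.685e-01]
 [-4.000e-04  9.685e-01 -2.492e-01]
 [-1.000e+00 -2.000e-04  8.000e-04]]
```

View pics/w8c.png

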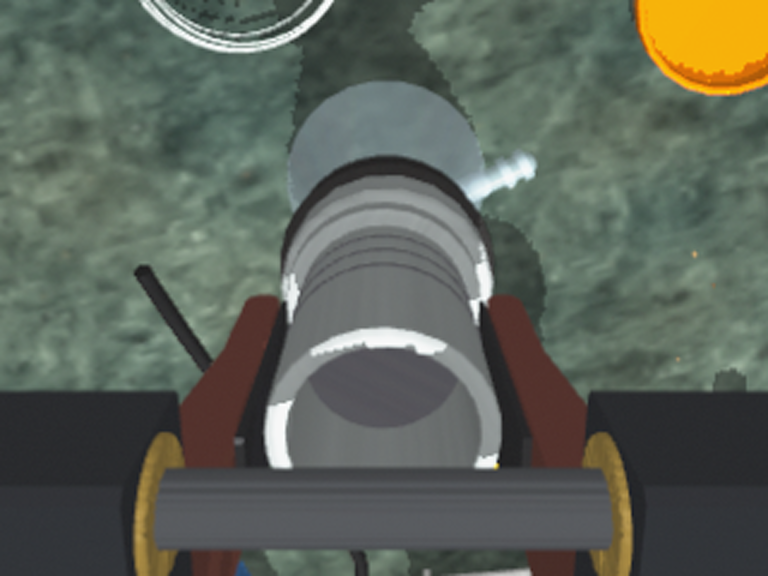

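Request:
play_rows([
  [-0.1,0,0,0,0,0,-1],
  [-0.2,0,0,0,0,0,-1],
  [-0.3,0,0,0,0,0,-1],
  [-0.4,0,0,0,0,0,-1],
  [-0.3,0,0,0,0,0,-1],
  [-0.2,0,0,0,0,0,-1],
  [0,0,0,0,0,0,-1],
  [0,0,0,0,0,0,-1],
])

```text
time: 11.8
ee_pos: [0.5554, -0.2152, 0.2242]
eef_rot: [0.702, 0.089, 0.701, -0.089]
wrist_force: [0.5, 0.0, -1.7]
finger_gap: 0.0437
```

```bash
python3 snap.py w9 wrist 100 100 420 340 2.4
```

```text
11.8 [ 0.5554 -0.2152  0.2242] [ 0.55  0.   -1.67] 0.0437
[[ 4.000e-04  2.492e-01  9.685e-01]
 [-3.000e-04  9.685e-01 -2.492e-01]
 [-1.000e+00 -2.000e-04  4.000e-04]]
```

View pics/w9c.png

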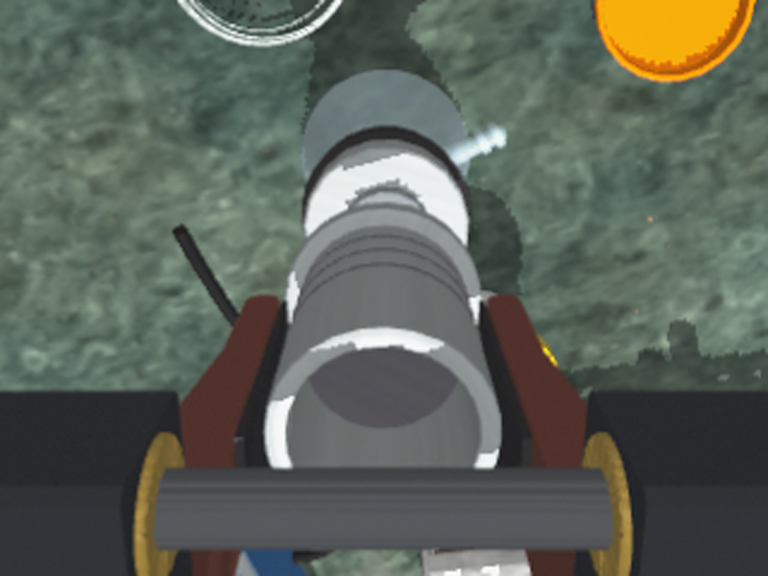

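Request:
play_rows([
  [0,0.25,-0.05,0,0,0,-1],
  [0,0.6,-0.12,0,0,0,-1],
  [0,0.85,-0.16,0,0,0,-1],
  [0,0.95,-0.18,0,0,0,-1],
  [0,0.95,-0.18,0,0,0,-1],
  [0.2,0.95,-0.18,0,0,0,-1],
  [0.3,0.95,-0.18,0,0,0,-1],
  [0.4,0.95,-0.18,0,0,0,-1],
  [0.4,0.95,-0.18,0,0,0,-1],
  [0.4,0.9,-0.16,0,0,0,-1],
  [0.3,0.8,-0.14,0,0,0,-1],
  [0.2,0.6,-0.1,0,0,0,-1],
  [0.15,0.4,-0.06,0,0,0,-1],
  [0,0.15,-0.03,0,0,0,-1],
  [0,0,0,0,0,0,-1],
  [0,0,0,0,0,0,-1],
  [0,0,0,0,0,0,-1],
  [0,0,0,0,0,0,-1],
])

```text
time: 13.35
ee_pos: [0.5841, 0.1993, 0.1306]
eef_rot: [0.702, 0.089, 0.701, -0.089]
wrist_force: [-0.3, 0.2, -1.0]
finger_gap: 0.0434
```

```bash
python3 snap.py w10 wrist 100 100 420 340 2.4; python3 snap.py s10 scene 200 140 330 240 6
```

```text
13.35 [0.5841 0.1993 0.1306] [-0.32  0.25 -1.01] 0.0434
[[ 5.000e-04  2.505e-01  9.681e-01]
 [-3.000e-04  9.681e-01 -2.505e-01]
 [-1.000e+00 -1.000e-04  6.000e-04]]
13.4 [0.5842 0.1993 0.1306] [-0.2   0.35 -1.65] 0.0437
[[ 6.000e-04  2.506e-01  9.681e-01]
 [-2.000e-04  9.681e-01 -2.506e-01]
 [-1.000e+00 -0.000e+00  6.000e-04]]
```

View pics/w10c.png

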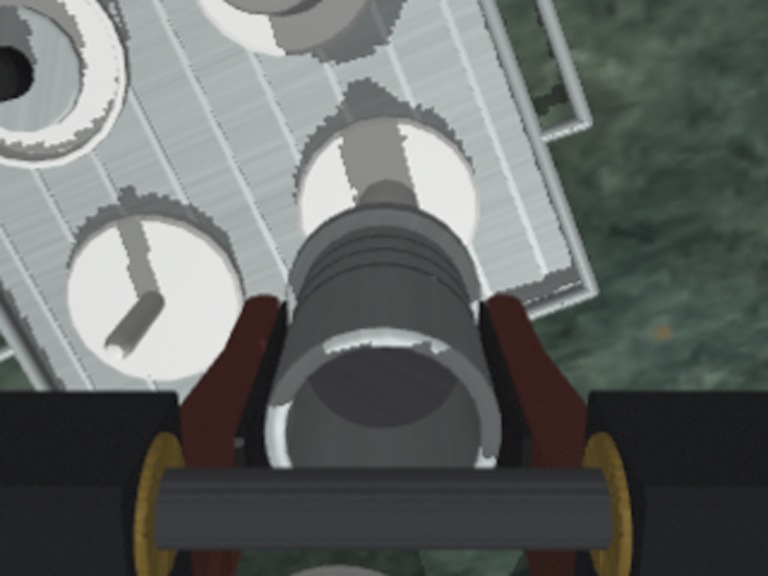

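View pics/s10c.png

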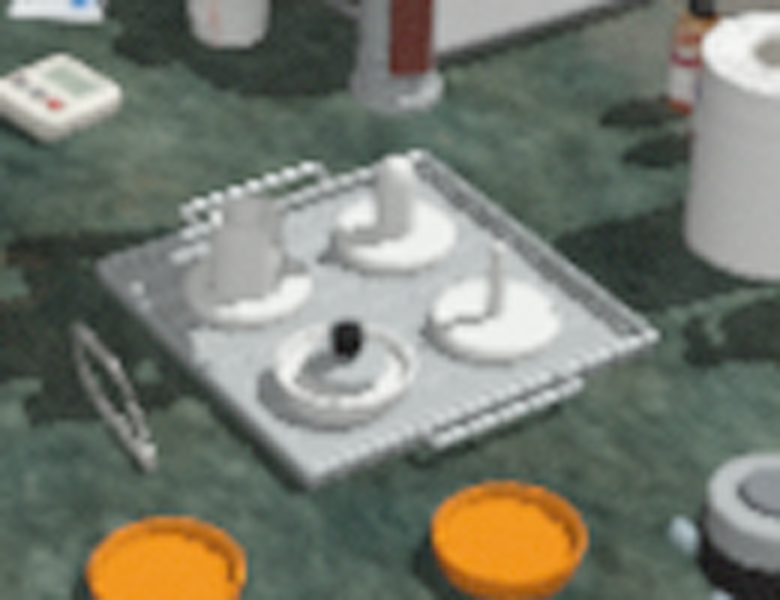

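Request:
play_rows([
  [0,0.05,-0.01,0,0,0,-1],
  [0.2,0,0,0,0,0,-1],
  [0.3,0,0,0,0,0,-1],
  [0.3,0,0,0,0,0,-1],
  [0.3,0,0,0,0,0,-1],
  [0.3,0,0,0,0,0,-1],
  [0.3,0,0,0,0,0,-1],
  [0.3,0,0,0,0,0,-1],
  [0.15,0,0,0,0,0,-1],
  [0.05,0,0,0,0,0,-1],
  [0,0,0,0,0,0,-1],
  [0,0,0,0,0,0,-1],
])

```text
time: 14.45
ee_pos: [0.5844, 0.2026, 0.0423]
eef_rot: [0.702, 0.089, 0.701, -0.089]
wrist_force: [-0.3, 0.1, -0.6]
finger_gap: 0.043
```

Request:
play_rows([
  [0.05,0,0,0,0,0,-1],
  [0.03,0,0,0,0,0,-1],
  [0,0,0,0,0,0,-1],
])

```text
time: 14.7
ee_pos: [0.5847, 0.2027, 0.0396]
eef_rot: [0.702, 0.089, 0.701, -0.089]
wrist_force: [1.0, -0.6, 0.6]
finger_gap: 0.0431
```

Request:
play_rows([
  [0.02,0,0,0,0,0,-1],
  [0,0,0,0,0,0,-1],
  [0,0,0,0,0,0,0.3],
  [0,0,0,0,0,0,0.5],
  [0,0,0,0,0,0,0.6],
  [0,0,0,0,0,0,0.6],
  [0,0,0,0,0,0,0.8],
  [-0.1,0,0,0,0,0,0.8],
  [-0.3,0,0,0,0,0,1],
  [-0.6,0,0,0,0,0,1],
  [-0.8,0,0,0,0,0,1],
  [-0.8,0,0,0,0,0,1],
  [-0.8,0,0,0,0,0,1],
  [-0.5,0,0,0,0,0,1],
  [-0.2,0,0,0,0,0,1],
  [0,0,0,0,0,0,1],
  [0,0,0,0,0,0,1],
])

```text
time: 16.12
ee_pos: [0.5837, 0.2024, 0.202]
eef_rot: [0.701, 0.089, 0.702, -0.089]
wrist_force: [-0.4, -0.4, -0.9]
finger_gap: 0.0878
```

```bash
python3 snap.py w11 wrist 100 60 420 300 2.4; python3 - <<'E'
from h import *
T=np.load("w11T.npy");p=cv2.imread("pics/w11.png")
x0,y0=130,60
k=4;off=np.array([x0,y0]); c=cv2.resize(p[y0:y0+145,x0:x0+200],None,fx=k,fy=k,interpolation=cv2.INTER_CUBIC)
for e,rad,z,col in [((.5833,.2013),.021,.083,(0,0,255)),((.5833,.2013),.017,.083,(255,0,0)),((.5833,.2013),.012,.05,(0,255,0)),((.5833,.2013),.035,.013,(255,0,0)),((.5969,.102),.035,.013,(255,0,0)),((.4875,.1883),.02,.058,(255,0,0))]: circ(c,"wrist",e,rad,z,k,off,col,T)
cv2.imwrite("pics/w11ov.png",c)
E
```

```text
16.1167 [0.5837 0.2024 0.202 ] [-0.39 -0.41 -0.88] 0.0878
[[-0.000e+00  2.491e-01  9.685e-01]
 [-1.000e-04  9.685e-01 -2.491e-01]
 [-1.000e+00 -1.000e-04 -0.000e+00]]
```

View pics/w11ov.png

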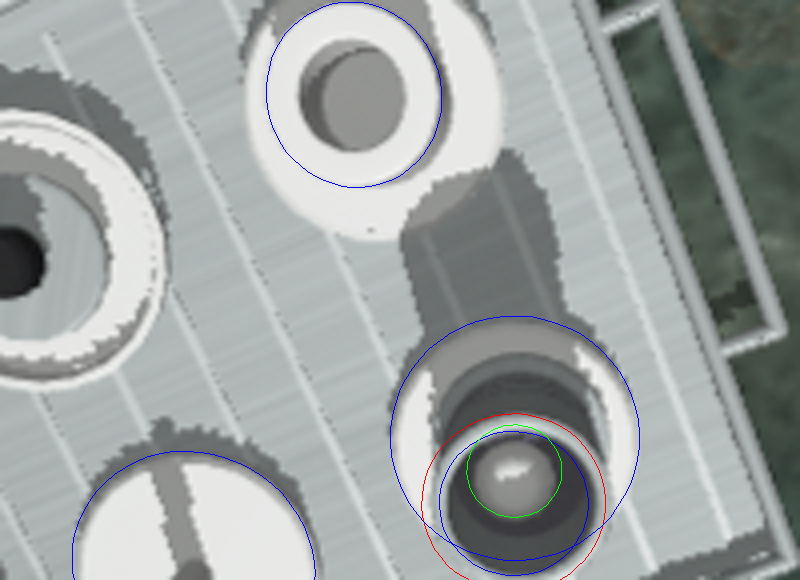

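```bash
python3 - <<'E'
from h import *
T=np.load("w11T.npy");d=np.load("w11.npy");X=cloud("wrist",d,T=T)
m=(np.hypot(X[...,0]-.5833,X[...,1]-.2013)<.024)&(X[...,2]>.062)&(d>0)
print(m.sum(),X[m].mean(0),np.percentile(X[m][:,2],[5,50,95]))
Q=X[m]; print(Q[:,:2].min(0),Q[:,:2].max(0))
m=(np.hypot(X[...,0]-.4875,X[...,1]-.1883)<.018)&(X[...,2]>.05)&(d>0); print("sock rim z",np.median(X[m][:,2]))
E
```

```text
2726 [0.5714557  0.20753968 0.22950429] [0.06961202 0.30844289 0.31569741]
[0.55932473 0.18277324] [0.60387058 0.22400227]
sock rim z 0.05873353409774884
```

```bash
python3 - <<'E'
from h import *
T=np.load("w11T.npy");d=np.load("w11.npy");X=cloud("wrist",d,T=T)
m=(np.hypot(X[...,0]-.5833,X[...,1]-.2013)<.026)&(X[...,2]>.075)&(X[...,2]<.12)&(d>0)
Q=X[m];print(m.sum(),np.percentile(Q[:,2],[5,50,95]),Q[:,:2].min(0),Q[:,:2].max(0))
E
```

```text
700 [0.07637785 0.08335398 0.08461832] [0.56234648 0.18277324] [0.60387058 0.22400227]
```

Request:
play_rows([
  [0,-0.25,0.05,0,0,0,1],
  [0,-0.6,0.12,0,0,0,1],
  [0,-0.85,0.16,0,0,0,1],
  [0,-0.95,0.18,0,0,0,1],
  [0,-0.95,0.18,0,0,0,1],
  [0,-0.95,0.18,0,0,0,1],
  [0,-0.95,0.18,0,0,0,1],
  [0,-0.95,0.18,0,0,0,1],
  [0,-0.95,0.18,0,0,0,1],
  [0.1,-0.9,0.16,0,0,0,1],
  [0.2,-0.8,0.14,0,0,0,1],
  [0.15,-0.6,0.11,0,0,0,1],
  [0.1,-0.42,0.07,0,0,0,1],
  [0,-0.15,0.02,0,0,0,1],
  [0,0,0,0,0,0,1],
  [0,0,0,0,0,0,1],
  [0,0,0,0,0,0,1],
  [0,0,0,0,0,0,1],
])

```text
time: 17.67
ee_pos: [0.5558, -0.2131, 0.1803]
eef_rot: [0.702, 0.088, 0.702, -0.088]
wrist_force: [0.7, -0.6, 0.2]
finger_gap: 0.0879
```

```bash
python3 snap.py w12 wrist 100 100 420 340 2.4; python3 - <<'E'
from h import *
T=np.load("w12T.npy");p=cv2.imread("pics/w12.png");d=np.load("w12.npy");X=cloud("wrist",d,T=T)
x0,y0=170,80
k=4;off=np.array([x0,y0]); c=cv2.resize(p[y0:y0+145,x0:x0+180],None,fx=k,fy=k,interpolation=cv2.INTER_CUBIC)
for rad,z,col in [(.028,.138,(0,0,255)),(.015,.142,(255,0,0)),(.031,.12,(0,255,0)),(.043,.0,(255,255,0))]: circ(c,"wrist",(.555,-.214),rad,z,k,off,col,T)
cv2.imwrite("pics/w12ov.png",c)
m=(np.hypot(X[...,0]-.555,X[...,1]+.214)<.035)&(X[...,2]<.16)&(X[...,2]>.095); Q=X[m]
print(np.histogram(Q[:,2],bins=np.arange(.095,.16,.003)))
a=Q[Q[:,2]>.135]; print(a[:,:2].min(0),a[:,:2].max(0))
E
```

```text
17.6667 [ 0.5558 -0.2131  0.1803] [ 0.75 -0.56  0.19] 0.0879
[[-1.000e-04  2.478e-01  9.688e-01]
 [ 2.000e-04  9.688e-01 -2.478e-01]
 [-1.000e+00  2.000e-04 -1.000e-04]]
(array([   0,    0,   18,   16,   27,   22,   22,   32,  520,   71,   55,
         58,   54,   80, 3337, 1065,  496,    0,    0,    0,    0]), array([0.095, 0.098, 0.101, 0.104, 0.107, 0.11 , 0.113, 0.116, 0.119,
       0.122, 0.125, 0.128, 0.131, 0.134, 0.137, 0.14 , 0.143, 0.146,
       0.149, 0.152, 0.155, 0.158]))
[ 0.52667222 -0.24153502] [ 0.58218089 -0.18620409]
```

View pics/w12ov.png

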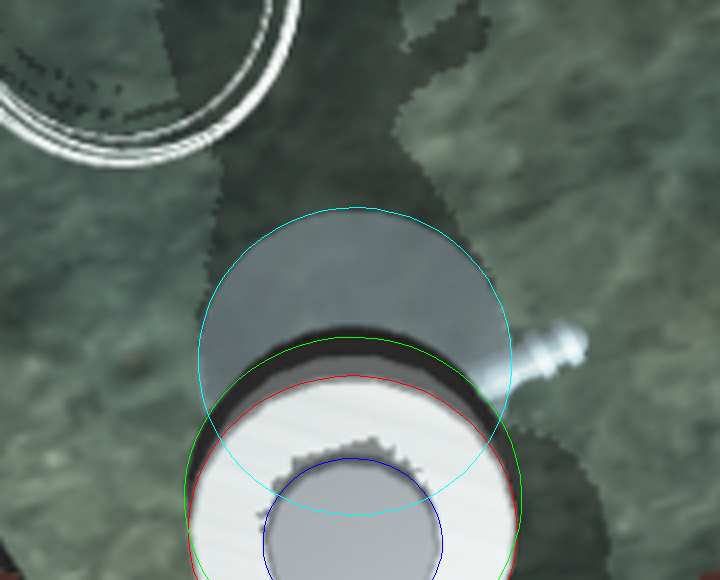

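Request:
play_rows([
  [0.2,-0.03,0,0,0,0,1],
  [0.4,0,0,0,0,0,1],
  [0.4,0,0,0,0,0,1],
  [0.25,0,0,0,0,0,1],
  [0.12,0,0,0,0,0,1],
  [0.05,0,0,0,0,0,1],
  [0,0,0,0,0,0,1],
  [0,0,0,0,0,0,1],
])

```text
time: 18.38
ee_pos: [0.5558, -0.2157, 0.1238]
eef_rot: [0.702, 0.089, 0.701, -0.089]
wrist_force: [0.1, -0.2, 0.1]
finger_gap: 0.0877
```

Request:
play_rows([
  [0.01,0,0,0,0,0,0.5],
  [0,0,0,0,0,0,0.3],
  [0,0,0,0,0,0,0.2],
  [0,0,0,0,0,0,0],
  [0,0,0,0,0,0,-1],
  [0,0,0,0,0,0,-1],
  [0,0,0,0,0,0,-1],
  [0,0,0,0,0,0,-1],
  [0,0,0,0,0,0,-1],
  [0,0,0,0,0,0,-1],
], force=25)

```text
time: 19.22
ee_pos: [0.5555, -0.2155, 0.1231]
eef_rot: [0.702, 0.089, 0.701, -0.089]
wrist_force: [-1.3, 0.7, 2.6]
finger_gap: 0.0544
```

```bash
python3 snap.py w13 wrist 100 100 420 340 2.4
```

```text
19.2167 [ 0.5555 -0.2155  0.1231] [-1.27  0.67  2.61] 0.0544
[[ 3.000e-04  2.492e-01  9.685e-01]
 [-1.000e-04  9.685e-01 -2.492e-01]
 [-1.000e+00 -0.000e+00  3.000e-04]]
```

View pics/w13c.png

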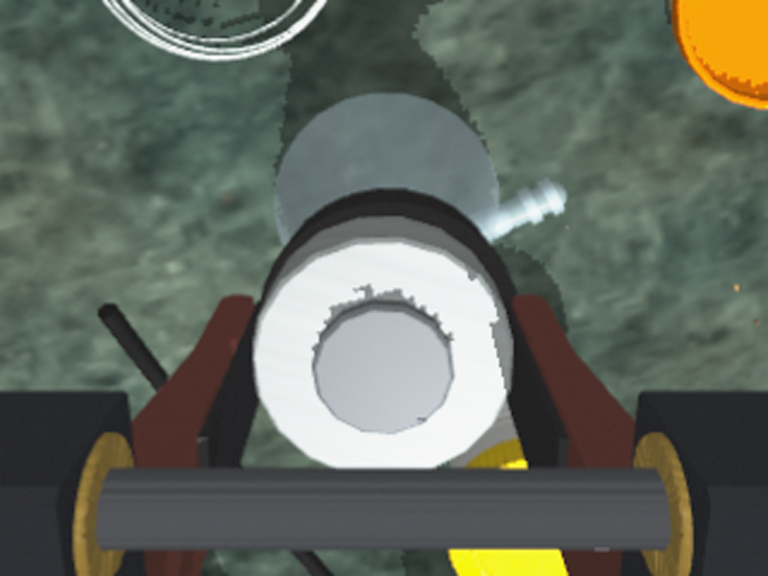

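Request:
play_rows([
  [-0.05,0,0,0,0,0,-1],
  [-0.15,0,0,0,0,0,-1],
  [-0.25,0,0,0,0,0,-1],
  [-0.25,0,0,0,0,0,-1],
  [-0.25,0,0,0,0,0,-1],
  [-0.25,0,0,0,0,0,-1],
  [-0.25,0,0,0,0,0,-1],
  [-0.3,0,0,0,0,0,-1],
  [-0.4,0,0,0,0,0,-1],
  [-0.2,0,0,0,0,0,-1],
  [-0.05,0,0,0,0,0,-1],
  [0,0,0,0,0,0,-1],
])

```text
time: 20.27
ee_pos: [0.5558, -0.2158, 0.2199]
eef_rot: [0.702, 0.089, 0.701, -0.089]
wrist_force: [-0.6, 0.2, -1.7]
finger_gap: 0.0542
```

```bash
python3 snap.py w14 wrist 100 100 420 340 2.4;  python3 snap.py s14 scene 270 130 390 290 4.5
```

```text
20.2667 [ 0.5558 -0.2158  0.2199] [-0.63  0.19 -1.75] 0.0542
[[ 1.500e-03  2.491e-01  9.685e-01]
 [-9.000e-04  9.685e-01 -2.491e-01]
 [-1.000e+00 -5.000e-04  1.700e-03]]
20.3167 [ 0.5553 -0.2155  0.219 ] [ 0.17 -0.08 -1.23] 0.0542
[[ 2.000e-04  2.492e-01  9.685e-01]
 [-2.000e-04  9.685e-01 -2.492e-01]
 [-1.000e+00 -2.000e-04  2.000e-04]]
```

View pics/w14c.png

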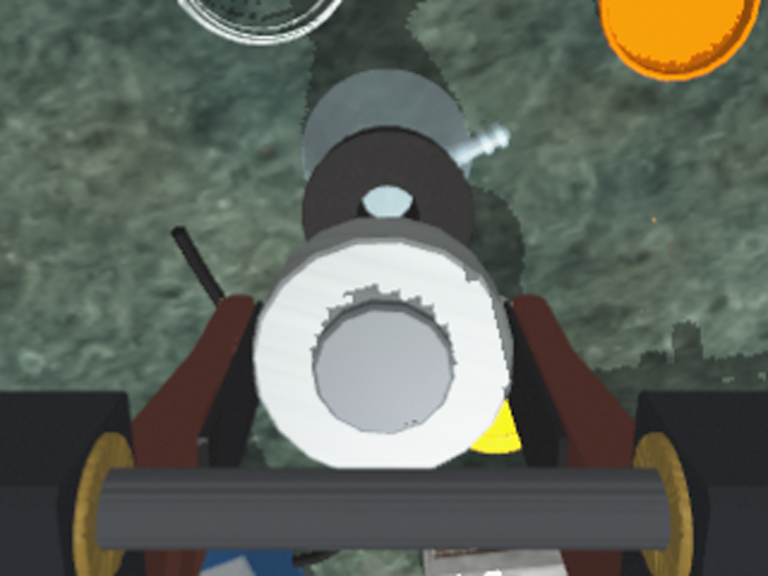

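View pics/s14c.png

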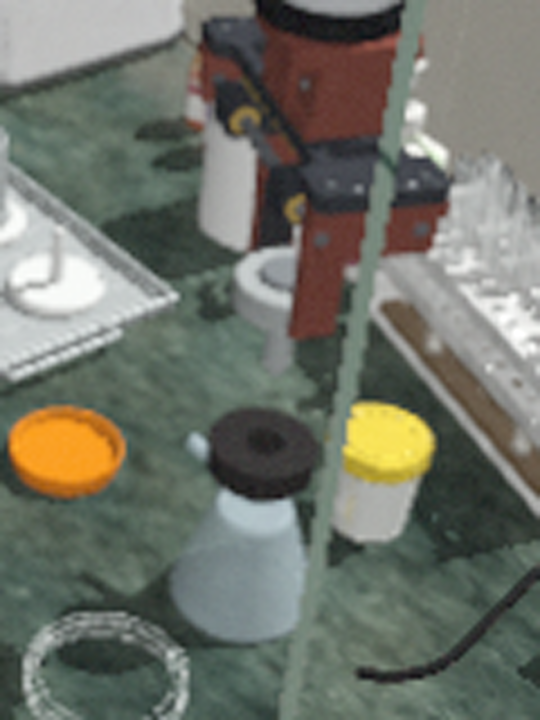

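Request:
play_rows([
  [0,0.25,-0.11,0,0,0,-1],
  [0,0.55,-0.24,0,0,0,-1],
  [0,0.8,-0.36,0,0,0,-1],
  [0,0.88,-0.39,0,0,0,-1],
  [0,0.88,-0.39,0,0,0,-1],
  [0.1,0.88,-0.39,0,0,0,-1],
  [0.2,0.88,-0.39,0,0,0,-1],
  [0.3,0.88,-0.39,0,0,0,-1],
  [0.4,0.88,-0.39,0,0,0,-1],
  [0.4,0.8,-0.36,0,0,0,-1],
  [0.4,0.7,-0.32,0,0,0,-1],
  [0.3,0.5,-0.22,0,0,0,-1],
  [0.1,0.32,-0.14,0,0,0,-1],
  [0,0.15,-0.06,0,0,0,-1],
  [0,0,0,0,0,0,-1],
  [0,0,0,0,0,0,-1],
  [0,0,0,0,0,0,-1],
  [0,0,0,0,0,0,-1],
  [0,0,0,0,0,0,-1],
])

```text
time: 21.95
ee_pos: [0.4883, 0.1872, 0.1313]
eef_rot: [0.702, 0.089, 0.701, -0.089]
wrist_force: [0.4, 0.1, -1.9]
finger_gap: 0.0549
```

```bash
python3 snap.py w15 wrist 100 100 420 340 2.4; python3 - <<'E'
from h import *
T=np.load("w15T.npy");p=cv2.imread("pics/w15.png");d=np.load("w15.npy");X=cloud("wrist",d,T=T)
s=r.get_state()
m=(np.hypot(X[...,0]-s['ee_pos'][0],X[...,1]-s['ee_pos'][1])<.04)&(np.abs(X[...,2]-(s['ee_pos'][2]+.015))<.004)&(d>0)
Q=X[m]; a=(np.c_[2*Q[:,:2],np.ones(len(Q))]); print(Q[:,:2].min(0),Q[:,:2].max(0),np.median(Q[:,2]))
x0,y0=180,100;k=4;off=np.array([x0,y0]); c=cv2.resize(p[y0:y0+145,x0:x0+180],None,fx=k,fy=k,interpolation=cv2.INTER_CUBIC)
for e,rad,z,col in [(s['ee_pos'][:2],.028,.1452,(0,255,0)),((.4875,.1883),.035,.013,(0,0,255)),((.4875,.1883),.0205,.058,(255,0,0))]: circ(c,"wrist",e,rad,z,k,off,col,T)
cv2.imwrite("pics/w15ov.png",c)
E
```

```text
21.95 [0.4883 0.1872 0.1313] [ 0.43  0.11 -1.86] 0.0549
[[ 7.000e-04  2.504e-01  9.681e-01]
 [-0.000e+00  9.681e-01 -2.504e-01]
 [-1.000e+00  1.000e-04  7.000e-04]]
[0.45907399 0.15481862] [0.51397091 0.22516326] 0.14701373448537222
```

View pics/w15ov.png

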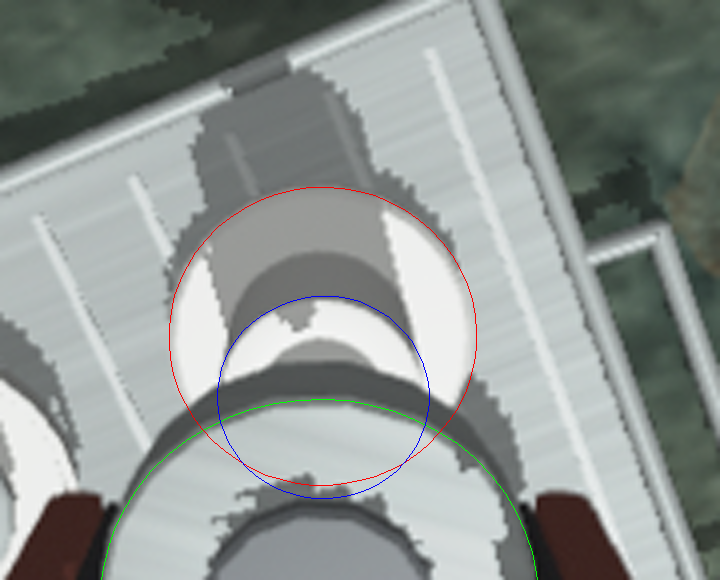

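Request:
play_rows([
  [0.1,0.02,-0.02,0,0,0,-1],
  [0.2,0,0,0,0,0,-1],
  [0.2,0,0,0,0,0,-1],
  [0.2,0,0,0,0,0,-1],
  [0.2,0,0,0,0,0,-1],
  [0.2,0,0,0,0,0,-1],
  [0.2,0,0,0,0,0,-1],
  [0.2,0,0,0,0,0,-1],
  [0.1,0,0,0,0,0,-1],
  [0.05,0,0,0,0,0,-1],
  [0,0,0,0,0,0,-1],
  [0,0,0,0,0,0,-1],
])

```text
time: 23.0
ee_pos: [0.4874, 0.189, 0.065]
eef_rot: [0.702, 0.089, 0.701, -0.089]
wrist_force: [-0.7, 0.5, -0.7]
finger_gap: 0.0546
```

Request:
play_rows([
  [0.05,0,0,0,0,0,-1],
  [0.04,0,0,0,0,0,-1],
  [0,0,0,0,0,0,-1],
])

```text
time: 23.25
ee_pos: [0.4873, 0.189, 0.0613]
eef_rot: [0.702, 0.089, 0.701, -0.089]
wrist_force: [-0.1, -0.6, -0.1]
finger_gap: 0.0544
```

Request:
play_rows([
  [0.03,0,0,0,0,0,-1],
  [0,0,0,0,0,0,-1],
])

```text
time: 23.42
ee_pos: [0.4873, 0.189, 0.0611]
eef_rot: [0.702, 0.089, 0.701, -0.089]
wrist_force: [-2.4, -0.6, 7.8]
finger_gap: 0.0549
```

Contact at expected height. Release and rise.

Request:
play_rows([
  [0,0,0,0,0,0,0.5],
  [0,0,0,0,0,0,0.7],
  [0,0,0,0,0,0,1],
  [0,0,0,0,0,0,1],
  [0,0,0,0,0,0,1],
  [0,0,0,0,0,0,1],
  [-0.1,0,0,0,0,0,1],
  [-0.3,0,0,0,0,0,1],
  [-0.6,0,0,0,0,0,1],
  [-0.8,0,0,0,0,0,1],
  [-0.8,0,0,0,0,0,1],
  [-0.5,0,0,0,0,0,1],
  [-0.2,0,0,0,0,0,1],
  [0,0,0,0,0,0,1],
  [0,0,0,0,0,0,1],
])

```text
time: 24.67
ee_pos: [0.4869, 0.1889, 0.1917]
eef_rot: [0.701, 0.089, 0.702, -0.089]
wrist_force: [-0.7, -0.8, -0.4]
finger_gap: 0.0876
```

```bash
python3 snap.py w16 wrist 100 100 420 340 2.4; python3 - <<'E'
from h import *
T=np.load("w16T.npy");d=np.load("w16.npy");X=cloud("wrist",d,T=T)
m=(np.hypot(X[...,0]-.4875,X[...,1]-.1883)<.035)&(X[...,2]>.07)&(X[...,2]<.09)&(d>0)
Q=X[m]; print(Q[:,:2].min(0),Q[:,:2].max(0),np.percentile(Q[:,2],[5,50,95]))
E
```

```text
24.6667 [0.4869 0.1889 0.1917] [-0.65 -0.77 -0.37] 0.0876
[[-3.000e-04  2.491e-01  9.685e-01]
 [-2.000e-04  9.685e-01 -2.491e-01]
 [-1.000e+00 -2.000e-04 -2.000e-04]]
[0.45824584 0.16191888] [0.51357071 0.21693567] [0.07560207 0.0771605  0.08138691]
```

View pics/w16c.png

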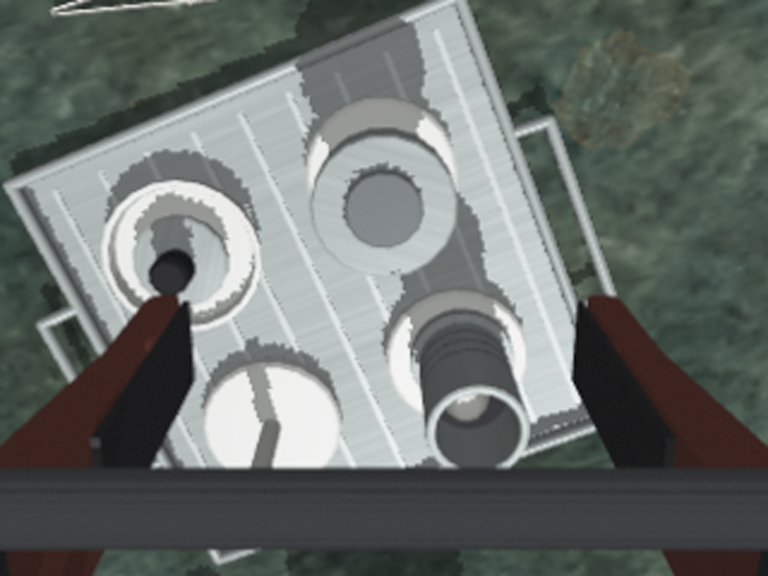

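Request:
play_rows([
  [0,-0.25,0.11,0,0,0,1],
  [0,-0.55,0.24,0,0,0,1],
  [0,-0.8,0.36,0,0,0,1],
  [0,-0.88,0.39,0,0,0,1],
  [0,-0.88,0.39,0,0,0,1],
  [0,-0.88,0.39,0,0,0,1],
  [0,-0.88,0.39,0,0,0,1],
  [0,-0.88,0.39,0,0,0,1],
  [0,-0.88,0.39,0,0,0,1],
  [0.1,-0.8,0.36,0,0,0,1],
  [0.2,-0.7,0.32,0,0,0,1],
  [0.2,-0.5,0.22,0,0,0,1],
  [0.2,-0.32,0.14,0,0,0,1],
  [0.1,-0.15,0.06,0,0,0,1],
  [0,0,0,0,0,0,1],
  [0,0,0,0,0,0,1],
  [0,0,0,0,0,0,1],
  [0,0,0,0,0,0,1],
])

```text
time: 26.22
ee_pos: [0.5548, -0.2133, 0.1606]
eef_rot: [0.702, 0.088, 0.702, -0.088]
wrist_force: [1.0, -0.1, 0.4]
finger_gap: 0.0877
```

```bash
python3 snap.py w17 wrist 100 100 420 340 2.4; python3 - <<'E'
from h import *
T=np.load("w17T.npy");p=cv2.imread("pics/w17.png");d=np.load("w17.npy");X=cloud("wrist",d,T=T)
x0,y0=170,80
k=4;off=np.array([x0,y0]); c=cv2.resize(p[y0:y0+145,x0:x0+180],None,fx=k,fy=k,interpolation=cv2.INTER_CUBIC)
for rad,z,col in [(.031,.12,(0,255,0)),(.01,.12,(0,0,255)),(.043,.0,(255,255,0))]: circ(c,"wrist",(.555,-.214),rad,z,k,off,col,T)
cv2.imwrite("pics/w17ov.png",c)
m=(np.hypot(X[...,0]-.555,X[...,1]+.214)<.04)&(X[...,2]<.126)&(X[...,2]>.116); Q=X[m]
print(Q.min(0),Q.max(0),np.median(Q[:,2]))
E
```

```text
26.2167 [ 0.5548 -0.2133  0.1606] [ 0.97 -0.15  0.4 ] 0.0877
[[ 2.000e-04  2.477e-01  9.688e-01]
 [ 1.000e-04  9.688e-01 -2.477e-01]
 [-1.000e+00  1.000e-04  2.000e-04]]
[ 0.52387883 -0.24425363  0.11603948] [ 0.58513504 -0.18308287  0.12302028] 0.12072213168851309
```

View pics/w17ov.png

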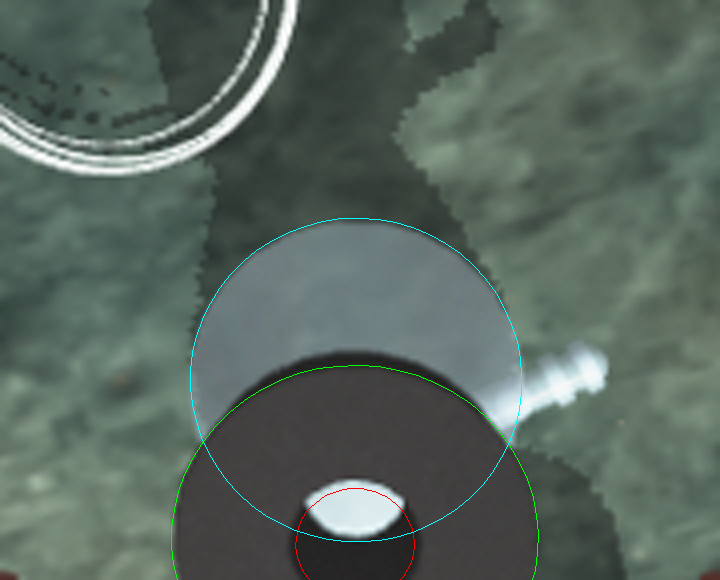

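Request:
play_rows([
  [0.2,0,-0.01,0,0,0,1],
  [0.4,0,0,0,0,0,1],
  [0.4,0,0,0,0,0,1],
  [0.3,0,0,0,0,0,1],
  [0.15,0,0,0,0,0,1],
  [0.1,0,0,0,0,0,1],
  [0,0,0,0,0,0,1],
  [0,0,0,0,0,0,0.5],
  [0,0,0,0,0,0,0.4],
  [0,0,0,0,0,0,0.3],
  [0,0,0,0,0,0,0.2],
  [0,0,0,0,0,0,0.1],
  [0,0,0,0,0,0,0],
  [0,0,0,0,0,0,0],
  [0,0,0,0,0,0,-0.2],
  [0,0,0,0,0,0,-0.2],
  [0,0,0,0,0,0,-0.2],
], force=15)

```text
time: 27.68
ee_pos: [0.5548, -0.2147, 0.0987]
eef_rot: [0.702, 0.089, 0.701, -0.089]
wrist_force: [-0.0, -0.1, 4.8]
finger_gap: 0.0626
```

```bash
python3 snap.py w18 wrist 100 100 420 340 2.4
```

```text
27.6833 [ 0.5548 -0.2147  0.0987] [-0.05 -0.11  4.83] 0.0626
[[ 9.000e-04  2.492e-01  9.685e-01]
 [-5.000e-04  9.685e-01 -2.492e-01]
 [-1.000e+00 -3.000e-04  1.000e-03]]
```

View pics/w18c.png

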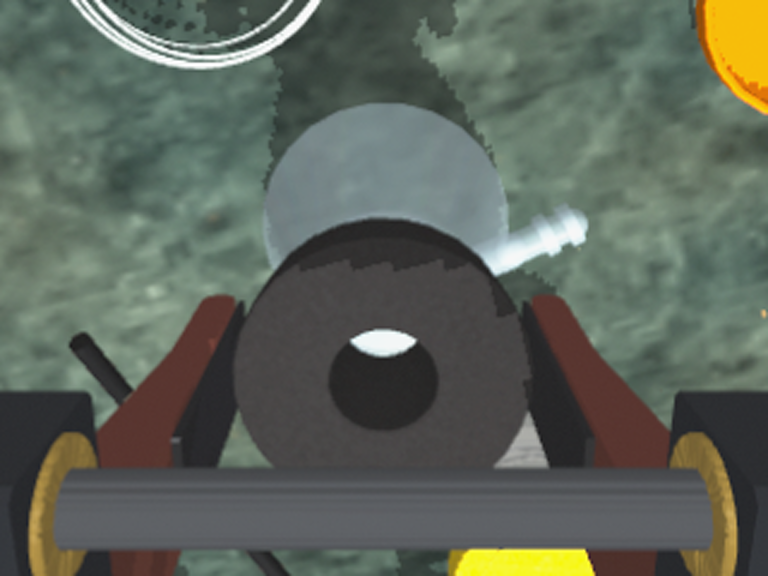

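Request:
play_rows([
  [-0.05,0,0,0,0,0,-0.2],
  [-0.15,0,0,0,0,0,-0.2],
  [-0.2,0,0,0,0,0,-0.2],
  [-0.3,0,0,0,0,0,-0.2],
  [-0.4,0,0,0,0,0,-0.2],
  [-0.4,0,0,0,0,0,-0.2],
  [-0.2,0,0,0,0,0,-0.2],
  [-0.05,0,0,0,0,0,-0.2],
  [0,0,0,0,0,0,-0.2],
  [0,0,0,0,0,0,-0.2],
])

```text
time: 28.57
ee_pos: [0.554, -0.2143, 0.1677]
eef_rot: [0.701, 0.089, 0.702, -0.089]
wrist_force: [0.1, 0.2, -0.2]
finger_gap: 0.0627
```

```bash
python3 snap.py w19 wrist 100 100 420 340 2.4;python3 snap.py s19 scene 270 130 390 290 4.5; python3 - <<'E'
from h import *
T=np.load("w19T.npy");d=np.load("w19.npy");X=cloud("wrist",d,T=T)
s=r.get_state();e=s['ee_pos']
p=cv2.imread("pics/w19.png");x0,y0=170,150;k=4;off=np.array([x0,y0]); c=cv2.resize(p[y0:y0+145,x0:x0+180],None,fx=k,fy=k,interpolation=cv2.INTER_CUBIC)
circ(c,"wrist",e,.01,e[2]+.0213,k,off,(0,0,255),T);circ(c,"wrist",e,.031,e[2]+.0213,k,off,(0,255,0),T);cv2.imwrite("pics/w19ov.png",c)
E
```

```text
28.5667 [ 0.554  -0.2143  0.1677] [ 0.07  0.2  -0.17] 0.0627
[[-8.000e-04  2.492e-01  9.685e-01]
 [ 3.000e-04  9.685e-01 -2.492e-01]
 [-1.000e+00  1.000e-04 -9.000e-04]]
28.6167 [ 0.5537 -0.2142  0.1673] [-0.03  0.34  0.05] 0.0626
[[-1.500e-03  2.492e-01  9.685e-01]
 [ 6.000e-04  9.685e-01 -2.492e-01]
 [-1.000e+00  2.000e-04 -1.600e-03]]
```

View pics/w19ov.png

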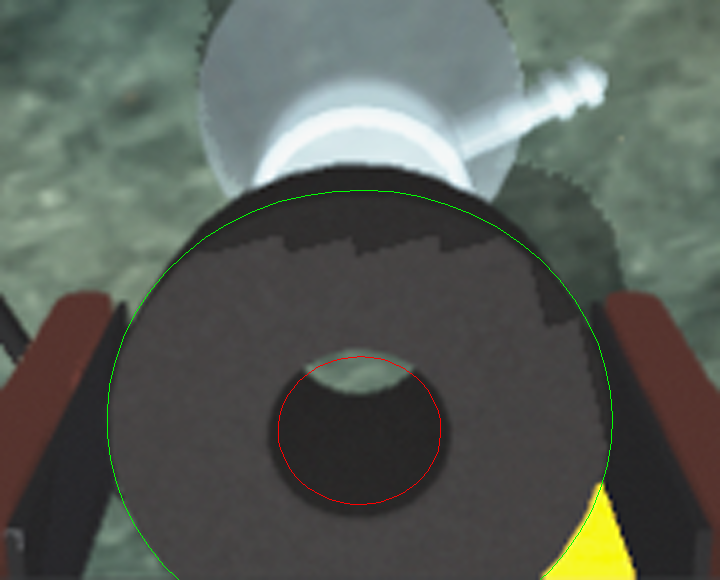

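View pics/s19c.png

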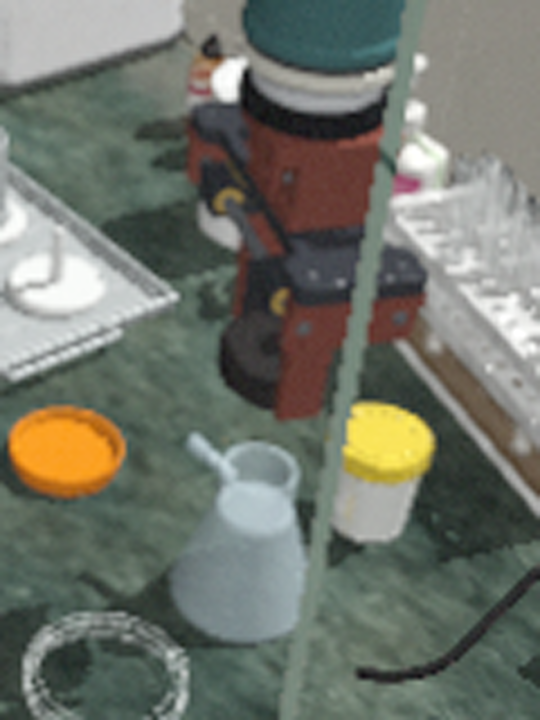

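```bash
python3 - <<'E'
from h import *
T=np.load("w19T.npy");d=np.load("w19.npy");X=cloud("wrist",d,T=T); e=np.array([.554,-.2143,.1677])
rr=np.hypot(X[...,0]-e[0],X[...,1]-e[1])
for _ in range(1):
    m=(rr<.027)&(rr>.012)&(np.abs(X[...,2]-e[2]-.022)<.008)&(d>0); Q=X[m]-e
    A=np.c_[Q[:,:2],np.ones(len(Q))]; s=np.linalg.lstsq(A,Q[:,2],rcond=None)[0]; print(m.sum(),s)
    b=np.abs(A@s-Q[:,2])<.002; s=np.linalg.lstsq(A[b],Q[b,2],rcond=None)[0]; print(b.sum(),s)
m=(np.abs(X[...,2]-e[2]-.0225)<.003)&(rr<.045);Q=X[m]-e; print(Q.min(0),Q.max(0))
print(r.get_state()['time'])
E
```

```text
6349 [-0.00287604  0.00161755  0.02197634]
6344 [-0.00288626  0.00158112  0.02197602]
[-0.03119985 -0.03628058  0.01951689] [0.02496167 0.04183567 0.02549723]
28.6667
```

Request:
play_rows([
  [0,0.25,-0.03,0,0,0,-0.2],
  [0,0.5,-0.06,0,0,0,-0.2],
  [0,0.75,-0.09,0,0,0,-0.2],
  [0,0.85,-0.1,0,0,0,-0.2],
  [0,0.85,-0.1,0,0,0,-0.2],
  [0,0.85,-0.1,0,0,0,-0.2],
  [0,0.85,-0.1,0,0,0,-0.2],
  [0.2,0.85,-0.1,0,0,0,-0.2],
  [0.3,0.75,-0.09,0,0,0,-0.2],
  [0.3,0.6,-0.07,0,0,0,-0.2],
  [0.3,0.4,-0.05,0,0,0,-0.2],
  [0.2,0.3,-0.03,0,0,0,-0.2],
  [0.1,0.13,-0.01,0,0,0,-0.2],
  [0,0,0,0,0,0,-0.2],
  [0,0,0,0,0,0,-0.2],
  [0,0,0,0,0,0,-0.2],
  [0,0,0,0,0,0,-0.2],
  [0,0,0,0,0,0,-0.2],
])

```text
time: 30.17
ee_pos: [0.5979, 0.1011, 0.1128]
eef_rot: [0.702, 0.089, 0.701, -0.089]
wrist_force: [0.0, -0.5, -0.4]
finger_gap: 0.0626
```

```bash
python3 snap.py w20 wrist 100 100 420 340 2.4; python3 - <<'E'
from h import *
T=np.load("w20T.npy");e=r.get_state()['ee_pos']
p=cv2.imread("pics/w20.png");x0,y0=170,110;k=4;off=np.array([x0,y0]); c=cv2.resize(p[y0:y0+145,x0:x0+180],None,fx=k,fy=k,interpolation=cv2.INTER_CUBIC)
t=(.5969,.102)
circ(c,"wrist",e,.031,e[2]+.0213,k,off,(0,255,0),T);circ(c,"wrist",t,.035,.013,k,off,(0,0,255),T);circ(c,"wrist",t,.005,.05,k,off,(255,0,0),T);cv2.imwrite("pics/w20ov.png",c)
E
```

```text
30.1667 [0.5979 0.1011 0.1128] [ 0.01 -0.49 -0.37] 0.0626
[[ 1.000e-03  2.504e-01  9.682e-01]
 [-2.000e-04  9.682e-01 -2.504e-01]
 [-1.000e+00  1.000e-04  1.000e-03]]
```

View pics/w20ov.png

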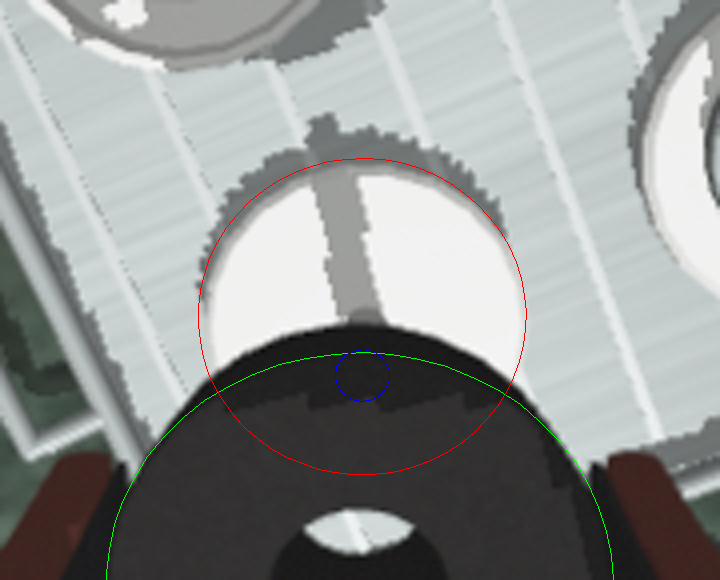

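Request:
play_rows([
  [0.1,0.025,0,0,0,0,-0.2],
  [0.3,0,0,0,0,0,-0.2],
  [0.3,0,0,0,0,0,-0.2],
  [0.15,0,0,0,0,0,-0.2],
  [0,0,0,0,0,0,-0.2],
  [0,0,0,0,0,0,-0.2],
])

```text
time: 30.72
ee_pos: [0.5968, 0.1029, 0.077]
eef_rot: [0.701, 0.089, 0.702, -0.089]
wrist_force: [0.8, 0.8, -1.0]
finger_gap: 0.0628
```

```bash
python3 snap.py w21 wrist 180 120 340 320 3; python3 snap.py s21 scene 220 130 330 230 6;
```

```text
30.7167 [0.5968 0.1029 0.077 ] [ 0.8   0.76 -1.02] 0.0628
[[-2.300e-03  2.491e-01  9.685e-01]
 [-2.000e-04  9.685e-01 -2.491e-01]
 [-1.000e+00 -8.000e-04 -2.200e-03]]
30.7667 [0.5974 0.103  0.0776] [ 0.4  -0.61 -0.91] 0.0631
[[-9.000e-04  2.491e-01  9.685e-01]
 [-1.000e-04  9.685e-01 -2.491e-01]
 [-1.000e+00 -4.000e-04 -9.000e-04]]
```

View pics/w21c.png

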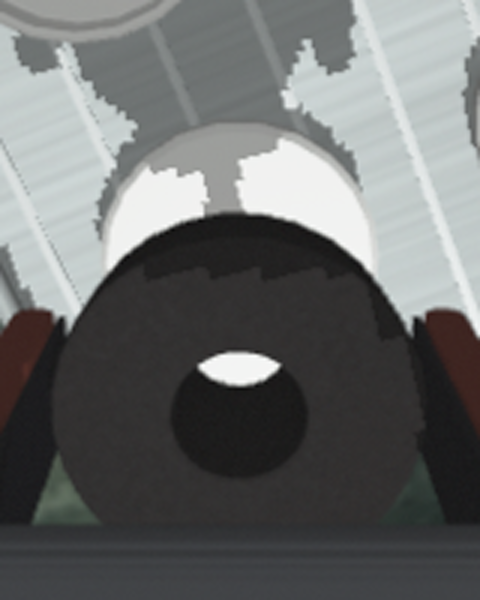

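View pics/s21c.png

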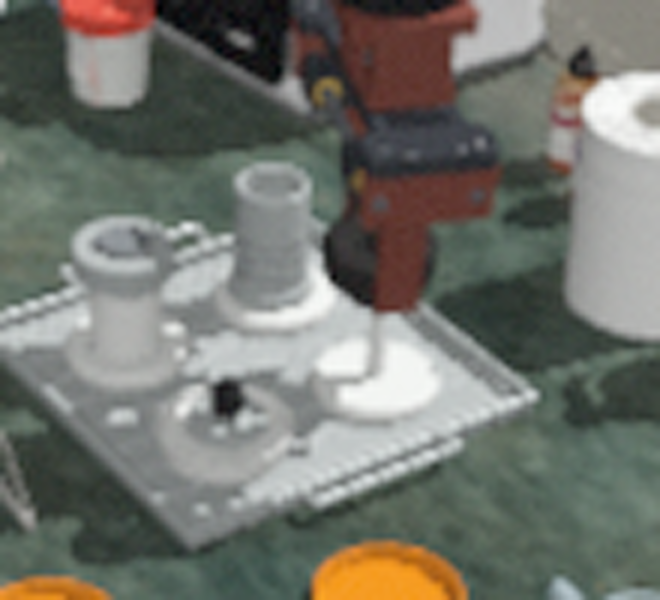

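Request:
play_rows([
  [0.1,0,0,0,0,0,-0.2],
  [0.1,0,0,0,0,0,-0.2],
  [0.1,0,0,0,0,0,-0.2],
  [0.1,0,0,0,0,0,-0.2],
  [0,0,0,0,0,0,-0.2],
  [0,0,0,0,0,0,-0.2],
])

```text
time: 31.32
ee_pos: [0.5973, 0.1029, 0.0617]
eef_rot: [0.701, 0.089, 0.702, -0.089]
wrist_force: [-0.4, 0.4, -1.5]
finger_gap: 0.0631
```

```bash
python3 snap.py w22 wrist 180 120 340 320 3
```

```text
31.3167 [0.5973 0.1029 0.0617] [-0.38  0.4  -1.54] 0.0631
[[-9.000e-04  2.492e-01  9.685e-01]
 [-1.000e-04  9.685e-01 -2.492e-01]
 [-1.000e+00 -3.000e-04 -8.000e-04]]
```

View pics/w22c.png

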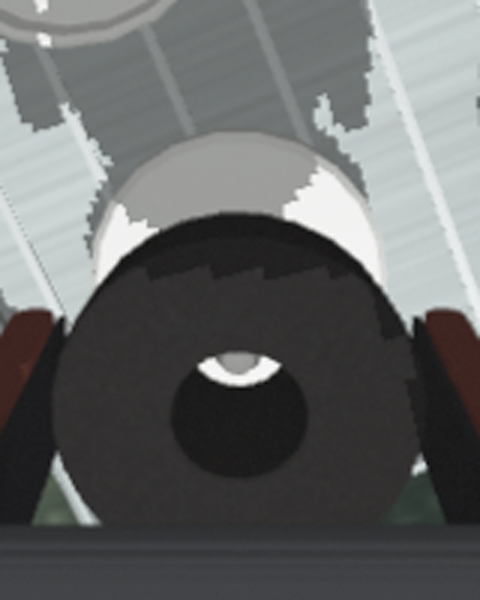

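Request:
play_rows([
  [0.1,0,0,0,0,0,-0.2],
  [0.15,0,0,0,0,0,-0.2],
  [0.15,0,0,0,0,0,-0.2],
  [0.15,0,0,0,0,0,-0.2],
  [0.1,0,0,0,0,0,-0.2],
  [0.1,0,0,0,0,0,-0.2],
  [0.05,0,0,0,0,0,-0.2],
  [0,0,0,0,0,0,-0.2],
  [0,0,0,0,0,0,-0.2],
])

```text
time: 32.12
ee_pos: [0.5977, 0.1029, 0.03]
eef_rot: [0.701, 0.089, 0.702, -0.089]
wrist_force: [-0.3, -0.3, -0.9]
finger_gap: 0.0629
```

Request:
play_rows([
  [0.06,0,0,0,0,0,-0.2],
  [0.04,0,0,0,0,0,-0.2],
  [0,0,0,0,0,0,-0.2],
])

```text
time: 32.37
ee_pos: [0.5975, 0.1029, 0.026]
eef_rot: [0.701, 0.089, 0.702, -0.089]
wrist_force: [-0.7, -0.5, -0.6]
finger_gap: 0.0629
```

Request:
play_rows([
  [0.03,0,0,0,0,0,-0.2],
  [0.0,0,0,0,0,0,-0.2],
])

```text
time: 32.53
ee_pos: [0.5977, 0.103, 0.0257]
eef_rot: [0.702, 0.089, 0.701, -0.089]
wrist_force: [-2.3, -0.0, 6.9]
finger_gap: 0.0627
```

Request:
play_rows([
  [0,0,0,0,0,0,0.6],
  [0,0,0,0,0,0,0.8],
  [0,0,0,0,0,0,0.95],
  [0,0,0,0,0,0,0.95],
  [0,0,0,0,0,0,0.95],
  [0,0,0,0,0,0,0.95],
  [-0.1,0,0,0,0,0,0.95],
  [-0.2,0,0,0,0,0,0.95],
  [-0.4,0,0,0,0,0,0.95],
  [-0.8,0,0,0,0,0,1],
  [-0.8,0,0,0,0,0,1],
  [-0.8,0,0,0,0,0,1],
  [-0.8,0,0,0,0,0,1],
  [-0.5,0,0,0,0,0,1],
  [-0.2,0,0,0,0,0,1],
  [0,0,0,0,0,0,1],
  [0,0,0,0,0,0,1],
  [0,0,0,0,0,0,1],
])

```text
time: 34.03
ee_pos: [0.5964, 0.1028, 0.2072]
eef_rot: [0.7, 0.089, 0.703, -0.089]
wrist_force: [0.5, -0.4, 0.3]
finger_gap: 0.0878
```

```bash
python3 snap.py w23 wrist 100 60 420 300 2.4; python3 snap.py s23 scene 190 130 320 230 6; python3 - <<'E'
from h import *
T=np.load("w23T.npy");d=np.load("w23.npy");X=cloud("wrist",d,T=T)
for n,c,R,z0,z1 in [("stopper",(.5969,.102),.036,.04,.055),("support",(.4875,.1883),.036,.07,.085),("funnel",(.5833,.2013),.028,.078,.09),("coverdisc",(.5005,.0893),.03,.015,.028)]:
    m=(np.hypot(X[...,0]-c[0],X[...,1]-c[1])<R)&(X[...,2]>z0)&(X[...,2]<z1)&(d>0); Q=X[m]
    A=np.c_[Q[:,:2]-c,np.ones(len(Q))]; print(n,m.sum(),(Q[:,:2].min(0)+Q[:,:2].max(0))/2,np.median(Q[:,2]),np.linalg.lstsq(A,Q[:,2],rcond=None)[0].round(3))
E
```

```text
34.0333 [0.5964 0.1028 0.2072] [ 0.53 -0.42  0.27] 0.0878
[[-3.000e-03  2.492e-01  9.684e-01]
 [-2.000e-04  9.685e-01 -2.492e-01]
 [-1.000e+00 -1.000e-03 -2.900e-03]]
34.0833 [0.5963 0.1029 0.2069] [-1.2   0.08 -0.17] 0.0876
[[-3.600e-03  2.492e-01  9.685e-01]
 [-3.000e-04  9.685e-01 -2.492e-01]
 [-1.000e+00 -1.200e-03 -3.400e-03]]
stopper 2450 [0.59689501 0.10330682] 0.04774616399494497 [0.001 0.    0.048]
support 3759 [0.48636647 0.1891827 ] 0.07725036538015623 [-0.005  0.011  0.078]
funnel 724 [0.5832469  0.20295839] 0.08345924769923699 [-0.003 -0.002  0.083]
coverdisc 1161 [0.49844519 0.08897822] 0.022748300262554755 [-0.002  0.003  0.023]
```

View pics/w23c.png

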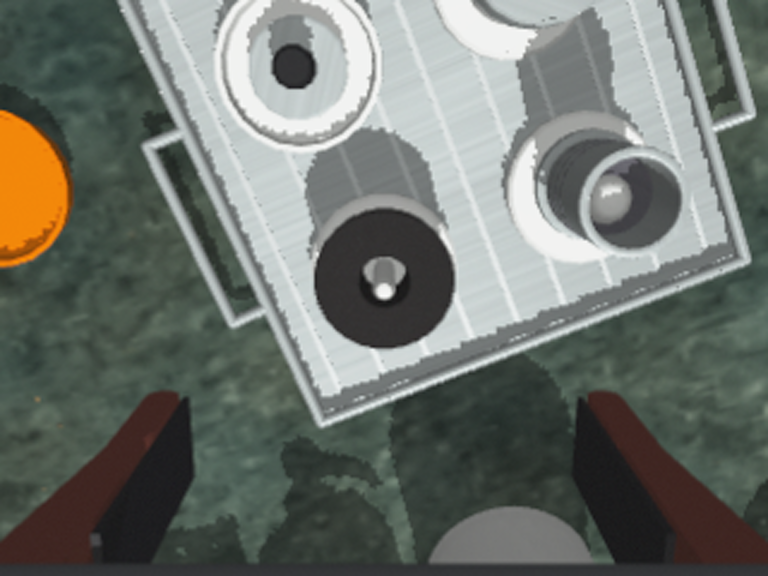

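View pics/s23c.png

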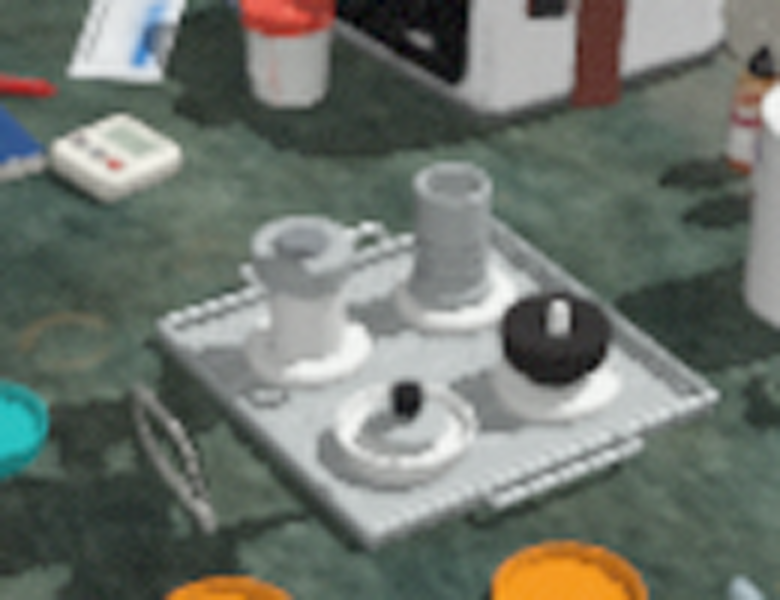

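All four are seated and level. I'll hand the job in.

```bash
python3 -c "
from workcell import r
print(r.sign_off()); print(r.get_state()['time'])"
```

```text
the job is handed in; nothing more can be done
None
the job is handed in; nothing more can be done
```

I took the filter unit apart from the top down and set each part on its own stand: cover in the dish, funnel over the thick post, support in the socket, stopper over the thin pin. I handed it in at about 34 s of the 104 s; `sign_off` gives no verdict, so whether it passed isn't confirmed.

The last wrist and scene images agreed that all four parts are seated:

| Part | Measured top height | Expected if fully down | Offset from my estimate of its stand's centre |
|---|---|---|---|
| Cover (disc top) | 22.7 mm | 22 mm | about 2 mm |
| Funnel (rim) | 83.5 mm | 83 mm | about 2 mm |
| Support | 77.3 mm | 76 mm | about 1.5 mm |
| Stopper | 47.7 mm | 47 mm | about 1.5 mm |

- **Upright:** the fitted tilts were all 0.012 rad or less, against the 0.12 rad limit.
- **Gripper:** it was open and clear of everything, at a height of 0.21 m.
- **Disagreements:** the top and wrist cameras put the stands 2–5 mm apart. I used the wrist camera's positions because they held up in later close views. The measured heights all sit about 1 mm high, which is within the calibration error.

No check failed.

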